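Clamp the freshly glued fossil slabs

ROBOT

A 6-joint arm with a two-finger parallel gripper is mounted at the origin on the work surface. World frame = base frame: x ahead of the robot, y to its left, z up, the work surface at z = 0. Lengths are in m, angles in rad, forces in N, time in s.
With the tool pointing down it reaches from about 0.3 to 0.775 m from the base axis. Payload 14.6 kg.
Tool frame: the origin (TCP) lies on the front face of the gripper's body, between the roots of the fingers; the fingertips stand 73 mm ahead of it and the grasp point (between the pads) lies 54 mm ahead of it; z points along the fingers, y is the line along which they close (so a half turn about z gives the same grasp; the last joint's range is limited). The gripper opens to 85 mm and grips with 20 to 120 N. Pads are 22 mm wide; open, the fingers measure 114 mm over their backs; the gripper's body (76 mm by 85 mm) begins 54 mm behind the grasp point. The pads swing forward as they close: fully open they stand 13 mm farther back than shut.
Start: joints at [1.118, 0.3, 1.521, -0, 1.321, -0.067], TCP at [0.207, 0.51, 0.304] pointing down, gripper open.
Joint ranges: [-3.03, 3.03], [-0.79, 2.21], [0.23, 2.52], [-1.04, 4.18], [0, 3.07], [-2.55, 2.55]. Speed limits (rad/s): [2.22, 2.22, 2.57, 3.14, 3.14, 3.14].

INTERFACE

Orientations are given as a unit quaternion [x, y, z, w].
In Python, from cell import arm gives the robot as it stands.
- The arm moves only by the tool play_rows, never from a script. Its argument "commands" is a list of rows, each a list of 7 numbers: the closure, from -1 (fully open) to 1 (shut), then the shift along the world's x, y, z scaled (see below), then the turn, a rotation vector about the world's x, y, z scaled (see below). In form: [[fingers, tx, ty, tz, rx, ry, rz], ...]. A call has 1 to 10 rows; each row is the pose to reach, as a shift and turn from the pose commanded when the call began, turning the shorter way round; what a row does not reach only later rows make up. The controller multiplies each number of a shift by 750 mm and each number of a turn by 180 degrees. A row lasts 1/10 s, in which the tool goes at most 50 mm and 8.59 degrees, less where a joint would pass 70% of its speed; a pose out of reach is approached as far as the arm can. A call with a number of a shift or a turn outside -1 to 1 is refused whole. A call with a gripper value outside its range is refused whole. The fingers move at their own pace and stop on an object; "force" is the grip in N (left out, the last holds). Time passes only in rows, so rows that repeat a pose let the fingers close. It gives the time, the measured TCP pose, the force, the opening and the grip force at its end, in the units of the state.
- arm.get_obs(): the state, without advancing time (a new reading comes with each control period).
- arm.capture(name): name is "side" or "top" or "wrist"; returns a dict with "frame" (384x512x3 uint8, red, green, blue), "z_map" (384x512 float32, m along the optical axis (not along the pixel's ray), 0 where there is no reading), "fx", "fy", "cx", "cy" (pixels), "R" (3x3) and "t" (3): a world point X has camera coordinates R X + t. Camera axes: x right, y down, z forward; pixel columns grow to the right and rows downward; lengths in m; the calibration is good to about 2 mm. A picture is of the moment at which its call begins.
- arm.sign_off(): hands the job in; it is judged then, once.
The state is a dict: "t": time; "q": joint angles; "dq": joint speeds; "joint_efforts": joint torques, N m; "position": TCP position; "orientation": TCP orientation; "contact_force": force on the tool from outside, world axes, zero at the start; "moment": the same for the moment, N m; "gripper_width": finger opening in m; "grasp_force": force on a finger pad.
Only numpy, scipy, OpenCV 4.12 (cv2) and the standard library are available. Lean on these libraries where they do the work, as an engineer would, in place of code of your own. Each camera call takes 0.05 s, during which the arm holds its last target. There are 200 camera calls.

TASK

The fossil slabs in the gluing rack have just been glued: take the spring clips from the rail and let one close over the middle of the top edge of every slab in the rack, leaving the slabs standing where they are. Then, with the socket key and not with the fingers, tighten both screws of the rack clockwise until they stop, and stand the key upright on its round pad again. Leave any clip that is not needed on the rail, and everything else on the bench alone.

Things in the scene. Friction and masses are not known exactly. Their poses are not given: they have to be found in the camera images.
- rack: Gluing rack: aluminium base plate 90 (x) x 540 (y) x 20 mm, origin under its centre. On top, along y, a channel 16 mm wide between two bars 340 mm long whose tops are at z 46 mm; slabs stand in it on the plate (z 20 mm). At y = +225 and -225 mm stands a captive screw. Fixed, place and yaw vary.
- slab0: Rock slab with a fossil, two glued halves, 12 mm thick (x), 94 mm long (y), 100 mm tall over the middle 50 mm of its length and lower (70 to 90 mm) at both ends, 240 g, standing loosely in the rack's channel. Origin: centre of its underside; z up. May be absent.
- slab1: Rock slab with a fossil, two glued halves, 12 mm thick (x), 94 mm long (y), 100 mm tall over the middle 50 mm of its length and lower (70 to 90 mm) at both ends, 240 g, standing loosely in the rack's channel. Origin: centre of its underside; z up. May be absent.
- slab2: Rock slab with a fossil, two glued halves, 12 mm thick (x), 94 mm long (y), 100 mm tall over the middle 50 mm of its length and lower (70 to 90 mm) at both ends, 240 g, standing loosely in the rack's channel. Origin: centre of its underside; z up. May be absent.
- rail: Wooden parking rail for clips: foot 80 (x) x 230 (y) x 12 mm and an upright board 12 mm thick (x), 200 mm long (y), top edge at z 75 mm. Origin under its centre. Fixed, place and yaw vary.
- clip0: Black spring clip, 60 g, parked upright astride the rail, jaws down. Origin on the hinge pin (radius 6); x = closing direction of jaws and handles, y along the pin (24 mm wide), z up. Jaw pads from z -46 to -21 mm, handles up to z +54, outer faces 58 mm apart at the top while gripping. This body is the +x half: it tilts 0.18 rad when the clip is squeezed open, the origin stays on the pin.
- clip0_jaw (a joint): Opening of clip0, rad: 0 = gripping a 12 mm edge, -0.14 = shut on nothing, 0.36 = squeezed to its stop (needs about 9 N on the handles): handles then upright and parallel, outer faces 40 mm apart from z +8 to +54 mm, and the jaw tips 28 mm apart.
- clip1: Black spring clip, 60 g, parked upright astride the rail, jaws down. Origin on the hinge pin (radius 6); x = closing direction of jaws and handles, y along the pin (24 mm wide), z up. Jaw pads from z -46 to -21 mm, handles up to z +54, outer faces 58 mm apart at the top while gripping. This body is the +x half: it tilts 0.18 rad when the clip is squeezed open, the origin stays on the pin.
- clip1_jaw (a joint): Opening of clip1, rad: 0 = gripping a 12 mm edge, -0.14 = shut on nothing, 0.36 = squeezed to its stop (needs about 9 N on the handles): handles then upright and parallel, outer faces 40 mm apart from z +8 to +54 mm, and the jaw tips 28 mm apart.
- clip2: Black spring clip, 60 g, parked upright astride the rail, jaws down. Origin on the hinge pin (radius 6); x = closing direction of jaws and handles, y along the pin (24 mm wide), z up. Jaw pads from z -46 to -21 mm, handles up to z +54, outer faces 58 mm apart at the top while gripping. This body is the +x half: it tilts 0.18 rad when the clip is squeezed open, the origin stays on the pin.
- clip2_jaw (a joint): Opening of clip2, rad: 0 = gripping a 12 mm edge, -0.14 = shut on nothing, 0.36 = squeezed to its stop (needs about 9 N on the handles): handles then upright and parallel, outer faces 40 mm apart from z +8 to +54 mm, and the jaw tips 28 mm apart.
- screw0 (a joint): Turn of the captive screw at the rack's +y end, rad, clockwise seen from above is positive; starts between 0 and 0.35, tight against its stop at 1.25.
- screw0_top (a point): Centre of the top of screw0's head, turning with it; x and y square to the head's sides. Head 22 mm square, 14 mm high, with a 16 mm square lead-in 6 mm high on top, standing on a 36 mm flange 4 mm high; top is 44 mm above the table. A flat pointer on the flange shows the turn.
- screw1 (a joint): Turn of the captive screw at the rack's -y end, rad, clockwise seen from above is positive; starts between 0 and 0.35, tight against its stop at 1.25.
- screw1_top (a point): Centre of the top of screw1's head, turning with it; x and y square to the head's sides. Head 22 mm square, 14 mm high, with a 16 mm square lead-in 6 mm high on top, standing on a 36 mm flange 4 mm high; top is 44 mm above the table. A flat pointer on the flange shows the turn.
- key: Socket key, 250 g, standing upright: dark steel foot 54 mm square and 28 mm high, with a square socket 26 mm wide and 22 mm deep in its underside, sides parallel to x and y; steel stem; wooden crossbar 70 (x) x 16 (y) mm from z 52 to 82 mm, the top. Origin: centre of its underside.
- keypad: Round black pad 90 mm across, flat on the table, the key's place. Origin at its centre. Fixed, place varies.
- brush: Bystander: paint brush lying near the front of the table. To be left alone.
- glue: Bystander: white glue bottle, 110 mm tall, diameter 44. To be left alone.
- jar: Bystander: glass jar, 80 mm tall, diameter 64. To be left alone.
- cup: Bystander: small white bowl, 50 mm tall, diameter 72. To be left alone.
- chip: Bystander: flat piece of rock about 60 x 45 x 30 mm. To be left alone.
- chip2: Bystander: flat piece of rock about 50 x 50 x 28 mm. To be left alone.
There are look-alikes about, which are no part of the job. What is shaped like the clip1 but yellow is not meant.

How it is judged:
By the outcome, as a careful person would: the job done as asked, in the order asked, and still so for the second after the job is handed in, with the robot touching nothing.
Of slab0, slab1, slab2 only 2 to 3 are there at a start; the rules pass over those that are not, and their reading is None.
At some moment in a run one of key may be knocked a few centimetres aside while the robot is not near it.
It also fails if it takes over 210 s, if anything falls off the work surface, if the arm or the gripper's body presses on something with over 40 N, if the wrist force passes 120 N, or if a joint passes its speed limit or range.

## Working session

There is one attempt and no reset: what is moved stays moved. The work goes in short steps, Python scripts to look and compute and a tool call to move; the robot and the scene stay as the last step left them, time stands still between calls to the robot, and variables do not carry over. Pictures are saved under pics/ and viewed, at most 17 in all, crops included, and the job is handed in when it is done.

Besides the shell and the picture viewer there is one more tool, called after "Request:" as a command line: name --pt "numbers of a row" for each row, then --argument value for the rest. play_rows: Moves the arm, as the interface text tells. Shifts and turns lie within -1 to 1; 1 stands for 750 mm of shift or 180 degrees of turn. Its arguments: {"type":"object","properties":{"commands":{"type":"array"},"force":{"type":"number"}},"required":["commands"]}

```bash
mkdir -p pics; ls
python3 - <<'E'
from cell import arm
import cv2,numpy as np
o=arm.get_obs();print(o['t'],o['position'],o['orientation'])
for n in ['top','side']:
    c=arm.capture(n);np.savez('pics/%s0.npz'%n,**c);cv2.imwrite('pics/%s0.png'%n,cv2.resize(c['frame'][:,:,::-1],(800,600),interpolation=cv2.INTER_CUBIC))
    print(n,c['fx'],c['cx'],c['cy'],c['R'],c['t'])
E
```

```text
pics
0.0 [0.20689779 0.50942434 0.30329652] [ 1.91692769e-01  9.81454789e-01 -6.00050512e-04 -1.39487300e-04]
top 349.9351389815927 260.16482450058606 187.58410054494078 [[ 0.00183685 -0.99986898  0.01608263]
 [-0.99698975 -0.00307768 -0.07747229]
 [ 0.07751164 -0.01589191 -0.99686478]] [-0.02084273  0.54458987  1.02324488]
side 398.9196993901933 261.52057693813055 190.90411856738467 [[ 0.91496763 -0.4035      0.0046887 ]
 [-0.30741948 -0.70453015 -0.63963313]
 [ 0.2613953   0.58380221 -0.76866604]] [-0.48976913  0.22238835  1.05392366]
```

View pics/top0.png

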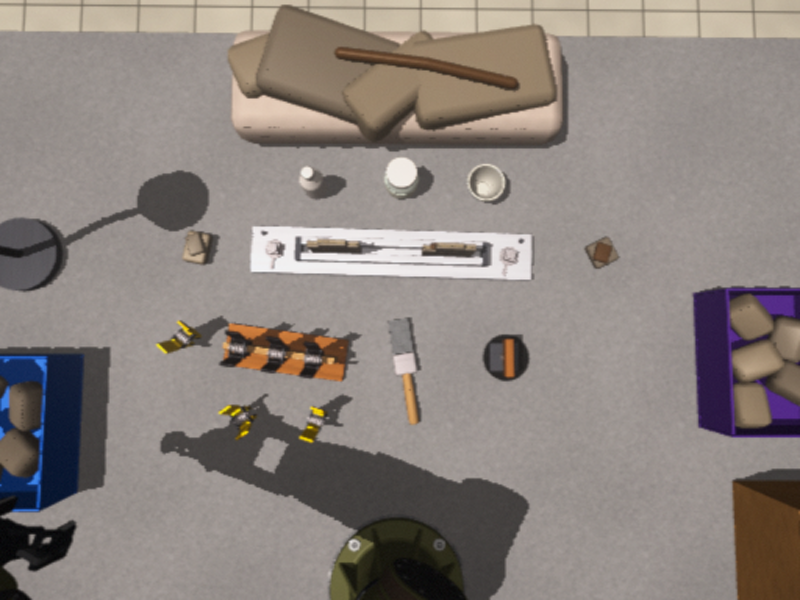

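View pics/side0.png

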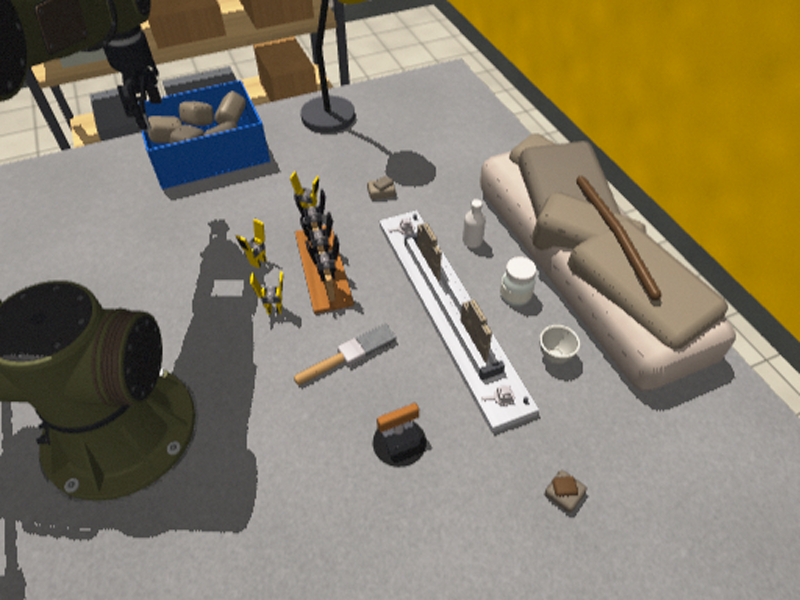

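The top view shows the rack at about (390,253) with two slabs at (333,245) and (452,249), and screws at (273,249) and (509,258). The rail is at (285,352) with three black clips at (237,350), (275,352) and (313,355). The three yellow ones are decoys. The key is on its pad at (507,357).

```bash
cat > h.py <<'E'
import numpy as np,cv2
from cell import arm
def cloud(c):
    z=c['z_map'];v,u=np.mgrid[:z.shape[0],:z.shape[1]]
    P=np.stack([(u-c['cx'])/c['fx']*z,(v-c['cy'])/c['fy']*z,z],-1)
    W=(P-c['t'])@c['R'];W[z==0]=np.nan
    return W
def rect(p):
    (cx,cy),(w,h),a=cv2.minAreaRect(p[:,:2].astype(np.float32)*1000)
    if w<h:a+=90;w,h=h,w
    a=(a+90)%180-90
    return 'c=(%.1f,%.1f) L=%.1f W=%.1f long-axis angle=%.2f n=%d med=%s'%(cx,cy,w,h,a,len(p),np.round(np.median(p,0)*1000,1))
def sel(W,x0,x1,y0,y1,z0,z1):
    p=W.reshape(-1,3);m=(p[:,0]>x0)&(p[:,0]<x1)&(p[:,1]>y0)&(p[:,1]<y1)&(p[:,2]>z0)&(p[:,2]<z1)
    return p[m]
def comps(W,z0,z1,box,minn=6):
    m=((W[...,2]>z0)&(W[...,2]<z1)&(W[...,0]>box[0])&(W[...,0]<box[1])&(W[...,1]>box[2])&(W[...,1]<box[3])).astype(np.uint8)
    n,l,s,_=cv2.connectedComponentsWithStats(m,connectivity=8)
    for i in range(1,n):
        if s[i,4]>=minn:print(s[i,:4],rect(W[l==i]))
E
python3 - <<'E'
from h import *
for n in ['top','side']:
    c=dict(np.load('pics/%s0.npz'%n));W=cloud(c);print(n)
    for y,x in [(250,385),(352,285),(357,507),(250,273),(258,509)] if n=='top' else []:
        print((x,y),np.round(W[int(y*.64),int(x*.64)],3))
    B=(.25,.7,-.35,.4)
    for nm,a,b in [('rackplate',.012,.028),('bars/screws',.036,.05),('slabtop',.1,.14),('hi',.085,.16),('key',.07,.09),('foot',.02,.04)]:
        print(nm);comps(W,a,b,B,12)
E
```

```text
top
(385, 250) [0.628 0.023 0.019]
(285, 352) [0.436 0.195 0.1  ]
(507, 357) [ 0.427 -0.197  0.082]
(273, 250) [0.623 0.234 0.042]
(509, 258) [ 0.611 -0.211  0.039]
rackplate
[161 144 180  36] c=(623.7,8.8) L=540.3 W=90.7 long-axis angle=88.40 n=3269 med=[611.8   8.3  20.3]
[119 148  17  21] c=(632.8,381.6) L=59.7 W=43.0 long-axis angle=-10.44 n=155 med=[620.6 370.1  23.7]
[194 157   6   5] c=(627.7,173.7) L=19.6 W=8.5 long-axis angle=45.30 n=18 med=[628.9 173.5  18.4]
[231 158  39   6] c=(626.2,11.2) L=114.7 W=12.7 long-axis angle=88.48 n=169 med=[627.4  11.2  20.2]
[301 160   7   5] c=(622.0,-151.5) L=19.1 W=11.7 long-axis angle=-88.98 n=25 med=[ 619.4 -154.2   20.7]
[249 204  19  68] c=(397.3,-18.9) L=199.4 W=41.4 long-axis angle=9.93 n=673 med=[421.6 -19.2  18.6]
[147 207  50  18] c=(460.9,245.9) L=149.3 W=33.5 long-axis angle=82.06 n=219 med=[462.6 243.1  13.6]
[198 214  25  17] c=(445.1,132.1) L=71.4 W=39.4 long-axis angle=76.33 n=107 med=[450.9 114.7  13.4]
[313 219   9  19] c=(425.1,-187.3) L=53.4 W=22.2 long-axis angle=1.60 n=63 med=[ 422.2 -181.4   26.3]
[208 221   5   7] c
[... 10051 characters left out ...]
9 176  16  27] c=(630.4,23.5) L=97.5 W=12.2 long-axis angle=-89.61 n=100 med=[633.5  28.5  25.9]
[209 185   5   6] c=(418.5,120.7) L=18.6 W=8.2 long-axis angle=-59.98 n=19 med=[421.7 116.8  29.7]
[168 190  13   8] c=(315.0,140.8) L=39.5 W=21.8 long-axis angle=11.07 n=42 med=[312.5 139.7  27.3]
[216 216  18  15] c=(413.5,-15.8) L=43.2 W=41.6 long-axis angle=17.35 n=108 med=[413.4 -15.   21.5]
[194 227  23  12] c=(352.8,-25.2) L=65.2 W=11.9 long-axis angle=8.09 n=42 med=[350.5 -25.5  21.6]
[309 227   7   7] c=(626.9,-143.4) L=17.0 W=11.8 long-axis angle=-76.63 n=25 med=[ 629.1 -138.1   31.8]
[244 269  25  20] c=(426.7,-210.6) L=53.5 W=35.3 long-axis angle=-0.56 n=256 med=[ 424.8 -213.6   28.2]
```

Request:
play_rows --pt "-1 0.301 -0.398 0 0 0 -0.4217" --pt "-1 0.301 -0.398 0 0 0 -0.4217" --pt "-1 0.301 -0.398 0 0 0 -0.4217" --pt "-1 0.301 -0.398 0 0 0 -0.4217" --pt "-1 0.301 -0.398 0 0 0 -0.4217" --pt "-1 0.301 -0.398 0 0 0 -0.4217" --pt "-1 0.301 -0.398 0 0 0 -0.4217" --pt "-1 0.301 -0.398 0 0 0 -0.4217" --pt "-1 0.301 -0.398 0 0 0 -0.4217" --pt "-1 0.301 -0.398 0 0 0 -0.4217" --force 30

```text
t: 1.1
position: [0.433, 0.2104, 0.3036]
orientation: [0.756, 0.655, -0.0, -0.0]
contact_force: [0.4, 0.8, 0.1]
gripper_width: 0.0857
grasp_force: 0.0
```

```bash
cat >> h.py <<'E'
from scipy.spatial.transform import Rotation as Ro
def tcp():
    o=arm.get_obs();R=Ro.from_quat(o['orientation']).as_matrix()
    print('t %.1f'%o['t'],'tcp',np.round(o['position']*1000 if hasattr(o['position'],'shape') else np.array(o['position'])*1000,1),'yaw %.2f'%np.degrees(np.arctan2(R[1,1],R[0,1])),'z',np.round(R[:,2],3),'F',np.round(o['contact_force'],1),'M',np.round(o['moment'],2),'w %.1f g %.1f'%(o['gripper_width']*1000,o['grasp_force']),'q6 %.2f'%o['q'][5]);return o
def snap(n,name,crop=None,up=None):
    c=arm.capture(n);f=c['frame'][:,:,::-1]
    if crop:f=f[crop[1]:crop[3],crop[0]:crop[2]]
    s=min(800/f.shape[1],600/f.shape[0]);cv2.imwrite('pics/%s.png'%name,cv2.resize(f,None,fx=s,fy=s,interpolation=cv2.INTER_CUBIC));return c
E
python3 - <<'E'
from h import *
tcp();c=snap('wrist','w1');W=cloud(c)
print(-c['R'].T@c['t'],c['R'],c['fx'])
comps(W,.13,.16,(.35,.5,.1,.32));print();comps(W,.09,.11,(.35,.5,.1,.32))
c=arm.capture('top');W=cloud(c)
for n in ['top','side']:
    W=cloud(dict(np.load('pics/%s0.npz'%n)))
    for y in (277,210,146):
        p=sel(W,.38,.5,y/1e3-.025,y/1e3+.025,.125,.17);print(rect(p),p[:,2].max())
    for s in (1,-1):
        p=sel(W,.6,.64,min(s*.05,s*.16),max(s*.05,s*.16),.1165,.125);print('plateau',rect(p),p[:,1].min(),p[:,1].max())
E
```

```text
t 1.1 tcp [433.  210.4 303.6] yaw -8.21 z [-0.001 -0.    -1.   ] F [0.4 0.8 0.1] M [ 0.   -0.03 -0.  ] w 85.7 g 0.0 q6 0.52
[0.44438719 0.28434298 0.37386524] [[ 0.98971775 -0.14302308 -0.00178127]
 [-0.13612272 -0.94564563  0.2953387 ]
 [-0.0439247  -0.29205949 -0.95539096]] 279.25873027549216
[217  98  12  32] c=(418.2,282.8) L=23.9 W=8.2 long-axis angle=80.57 n=330 med=[418.8 283.2 142.5]
[280  98  12  32] c=(469.4,275.5) L=24.0 W=8.2 long-axis angle=82.78 n=333 med=[468.7 276.3 142.5]
[220 180  11  30] c=(408.4,214.8) L=24.3 W=8.1 long-axis angle=80.92 n=272 med=[409.4 215.9 142.3]
[278 180  11  29] c=(459.7,207.9) L=23.8 W=8.1 long-axis angle=83.13 n=269 med=[459.3 208.9 142.3]
[223 243  10  30] c=(399.7,151.5) L=24.5 W=8.0 long-axis angle=81.03 n=235 med=[400.6 153.3 141.8]
[277 244  10  29] c=(451.0,144.5) L=23.6 W=7.9 long-axis angle=82.86 n=239 med=[450.5 146.5 141.9]

[234  96  42  33] c=(444.0,279.4) L=37.0 W=29.6 long-axis angle=-9.22 n=1033 med=[443.8 279.7 100.8]
[231 167  47  31] c=(435.0,211.2) L=44.6 W=30.7 long-axis angle=-3.17 n=977 med=[434.2 212.6 100.4]
[233 224
[... 515 characters left out ...]
4440556
plateau c=(620.7,-93.8) L=49.2 W=11.8 long-axis angle=-89.78 n=85 med=[620.8 -93.6 119.9] -0.11836717340634013 -0.06914542843802536
c=(444.7,279.9) L=59.6 W=26.9 long-axis angle=-5.24 n=45 med=[465.1 277.8 139.9] 0.1475274591919748
c=(435.0,213.1) L=59.3 W=27.9 long-axis angle=-6.83 n=56 med=[455.8 207.5 139.5] 0.14579498675780678
c=(425.5,148.1) L=58.5 W=25.1 long-axis angle=-7.54 n=55 med=[446.9 143.7 140.1] 0.14618104058353665
plateau c=(627.4,116.5) L=48.4 W=12.7 long-axis angle=89.25 n=52 med=[627.2 115.  120.9] 0.0923819118546207 0.14074977540317835
plateau c=(622.3,-91.9) L=49.6 W=13.1 long-axis angle=86.70 n=73 med=[622.1 -93.9 120.3] -0.11648090932320722 -0.06704492067188807
```

The wrist camera shows the three clips clearly in depth. The hinges are at z of about 93 mm. I'm grasping the clip at (425,148).

Request:
play_rows --pt "-1 -0.0103 -0.0835 0 0 0 0" --pt "-1 -0.0103 -0.0835 0 0 0 0" --pt "-1 -0.0103 -0.0835 -0.06 0 0 0" --pt "-1 -0.0103 -0.0835 -0.11 0 0 0" --pt "-1 -0.0103 -0.0835 -0.15 0 0 0" --pt "-1 -0.0103 -0.0835 -0.169 0 0 0" --pt "-1 -0.0103 -0.0835 -0.169 0 0 0" --pt "0.2 -0.0103 -0.0835 -0.169 0 0 0" --pt "1 -0.0103 -0.0835 -0.169 0 0 0" --pt "1 -0.0103 -0.0835 -0.169 0 0 0" --force 30

```text
t: 2.2
position: [0.4253, 0.1486, 0.178]
orientation: [0.755, 0.656, 0.001, 0.0]
contact_force: [0.3, -0.1, -1.3]
gripper_width: 0.044
grasp_force: 7.3
```

Request:
play_rows --pt "1 0 0 0 0 0 0" --pt "1 0 0 0 0 0 0" --pt "1 0 0 0 0 0 0" --pt "1 0 0 0 0 0 0" --pt "1 0 0 0 0 0 0"

```text
t: 2.7
position: [0.425, 0.1484, 0.1771]
orientation: [0.755, 0.656, -0.0, -0.0]
contact_force: [0.5, -0.8, -1.3]
gripper_width: 0.0392
grasp_force: 37.3
```

Run:
```python
from h import *
tcp();c=snap('wrist','w2')
```

```text
t 2.7 tcp [425.  148.4 177.1] yaw -8.01 z [-0. -0. -1.] F [ 0.5 -0.8 -1.3] M [0.01 0.04 0.03] w 39.2 g 37.3 q6 0.39
```

View pics/w2.png

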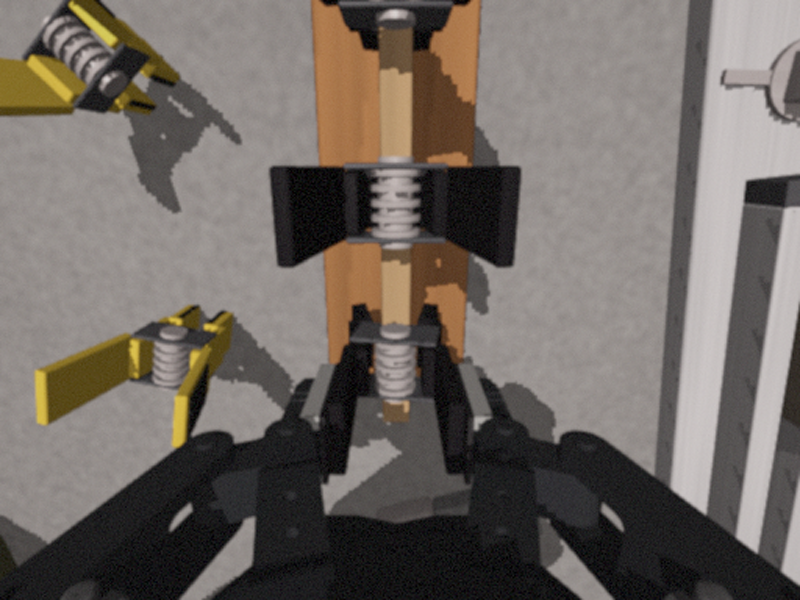

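The clip is squeezed open and centred between the pads at (395,380). I'm lifting it and carrying it above the first slab.

Request:
play_rows --pt "1 0 0 0.05 0 0 0" --pt "1 0 0 0.1 0 0 0" --pt "1 0.02 0 0.137 0 0 0" --pt "1 0.08 -0.0448 0.137 0 0 0.0359" --pt "1 0.14 -0.0448 0.137 0 0 0.0359" --pt "1 0.2 -0.0448 0.137 0 0 0.0359" --pt "1 0.25 -0.0448 0.137 0 0 0.0359" --pt "1 0.2687 -0.0448 0.137 0 0 0.0359" --pt "1 0.2687 -0.0448 0.137 0 0 0.0359" --pt "1 0.2687 -0.0448 0.137 0 0 0.0359"

```text
t: 3.75
position: [0.6261, 0.1148, 0.2794]
orientation: [0.717, 0.697, -0.0, -0.0]
contact_force: [-0.3, -0.1, -1.2]
gripper_width: 0.0392
grasp_force: 37.3
```

Run:
```python
from h import *
tcp();c=snap('wrist','w3');W=cloud(c)
p=sel(W,.59,.66,.05,.18,.1165,.126);print('A',rect(p),p[:,1].min(),p[:,1].max())
p=sel(W,.59,.66,-.16,-.03,.1165,.126);print('B',rect(p) if len(p) else 0)
```

```text
t 3.8 tcp [626.1 114.8 279.4] yaw -1.55 z [-0.001 -0.    -1.   ] F [-0.3 -0.1 -1.2] M [ 0.02  0.02 -0.01] w 39.2 g 37.3 q6 0.15
A c=(628.1,122.6) L=34.1 W=11.9 long-axis angle=89.04 n=514 med=[628.2 124.1 120. ] 0.10554106787710309 0.13964369107707134
B 0
```

View pics/w3.png

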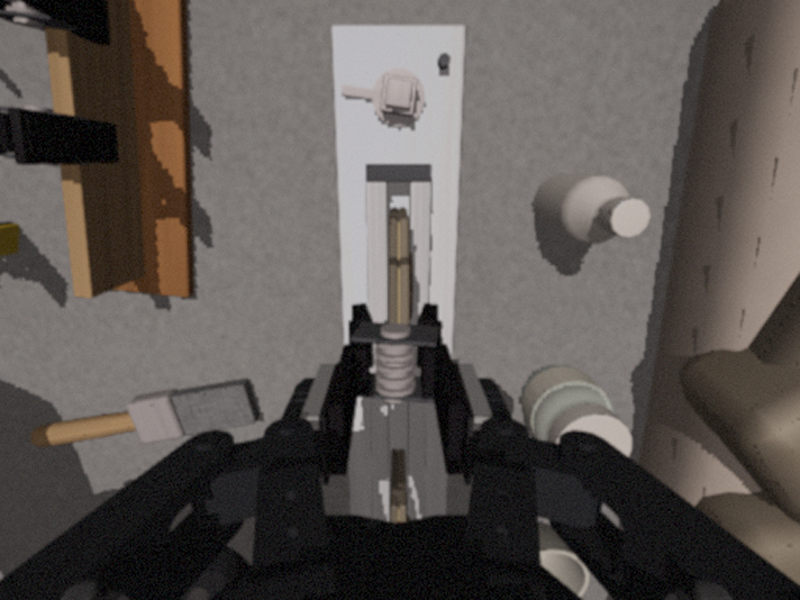

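The slab's top edge lies under the clip, with its axis at x of about 627.5. I'm lowering 57 mm, checking, then opening.

Request:
play_rows --pt "1 0.0017 0 -0.03 0 0 0" --pt "1 0.0017 0 -0.05 0 0 0" --pt "1 0.0017 0 -0.065 0 0 0" --pt "1 0.0017 0 -0.076 0 0 0" --pt "1 0.0017 0 -0.076 0 0 0" --pt "1 0.0017 0 -0.076 0 0 0"

```text
t: 4.4
position: [0.6279, 0.1149, 0.2234]
orientation: [0.717, 0.697, 0.0, 0.0]
contact_force: [0.1, -0.4, 0.5]
gripper_width: 0.0392
grasp_force: 37.3
```

Run:
```python
from h import *
tcp();c=snap('wrist','w4');snap('side','s4',(230,100,360,230))
```

```text
t 4.4 tcp [627.9 114.9 223.4] yaw -1.55 z [ 0.001  0.    -1.   ] F [ 0.1 -0.4  0.5] M [-0.04  0.01  0.03] w 39.2 g 37.3 q6 0.15
```

View pics/w4.png

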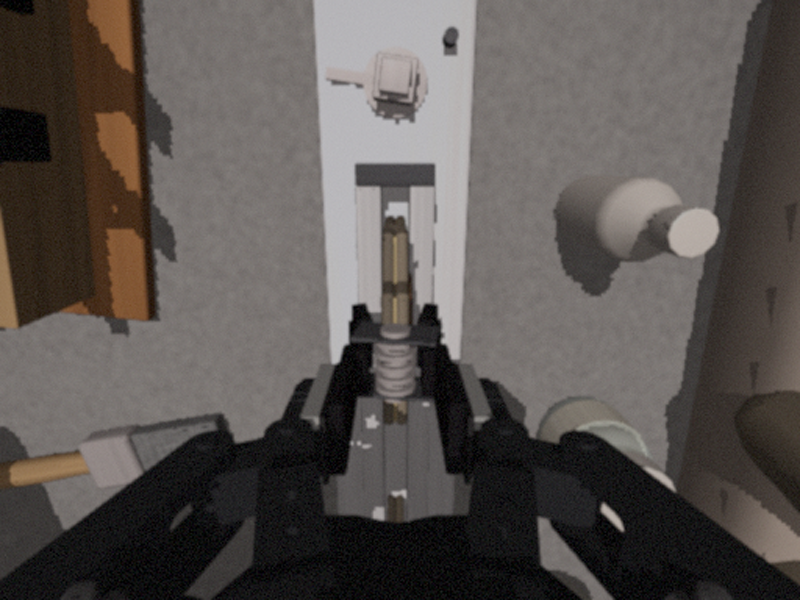

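The slab edge (397,300) is centred under the spring (396,365). I'm opening the gripper, then rising.

Request:
play_rows --pt "0 0 0 0 0 0 0" --pt "-1 0 0 0 0 0 0" --pt "-1 0 0 0 0 0 0" --pt "-1 0 0 0 0 0 0" --pt "-1 0 0 0 0 0 0" --pt "-1 0 0 0.04 0 0 0" --pt "-1 0 0 0.09 0 0 0" --pt "-1 0 0 0.12 0 0 0"

```text
t: 5.3
position: [0.628, 0.1149, 0.3159]
orientation: [0.717, 0.697, 0.001, 0.001]
contact_force: [0.5, 0.7, -0.9]
gripper_width: 0.0853
grasp_force: 0.0
```

Request:
play_rows --pt "-1 -0.06 0.03 0 0 0 -0.036" --pt "-1 -0.12 0.06 0 0 0 -0.036" --pt "-1 -0.18 0.09 0 0 0 -0.036" --pt "-1 -0.22 0.11 0 0 0 -0.036" --pt "-1 -0.2575 0.1285 0 0 0 -0.036" --pt "-1 -0.2575 0.1285 0 0 0 -0.036" --pt "-1 -0.2575 0.1285 0 0 0 -0.036" --pt "-1 -0.2575 0.1285 0 0 0 -0.036"

```text
t: 6.1
position: [0.4353, 0.2109, 0.3129]
orientation: [0.755, 0.656, 0.0, 0.0]
contact_force: [-0.4, 0.0, -0.2]
gripper_width: 0.0858
grasp_force: 0.0
```

Run:
```python
from h import *
tcp();c=snap('wrist','w5');W=cloud(c);comps(W,.13,.16,(.35,.5,.1,.32))
c=snap('top','t5',(150,125,350,275));W=cloud(c);comps(W,.18,.21,(.55,.7,.0,.2),3)
p=sel(W,.6,.64,.05,.18,.1,.125);print(rect(p))
c=snap('side','s5',(180,90,380,240));W=cloud(c);comps(W,.18,.21,(.55,.7,.0,.2),3);p=sel(W,.6,.64,.05,.18,.1,.125);print(rect(p))
```

```text
t 6.1 tcp [435.3 210.9 312.9] yaw -8.05 z [ 0.  0. -1.] F [-0.4  0.  -0.2] M [ 0.01 -0.    0.02] w 85.8 g 0.0 q6 0.52
[216 100  11  30] c=(418.0,282.8) L=23.8 W=7.8 long-axis angle=80.56 n=307 med=[418.8 282.9 142.4]
[277 100  11  30] c=(469.5,275.5) L=23.7 W=7.8 long-axis angle=82.93 n=302 med=[468.7 276.3 142.6]
[219 178  10  29] c=(408.3,214.8) L=24.2 W=7.9 long-axis angle=80.96 n=260 med=[409.4 215.8 142.3]
[275 178  10  29] c=(459.7,207.5) L=24.2 W=7.8 long-axis angle=83.36 n=256 med=[459.4 208.6 142.2]
[205 139  10   4] c=(652.9,111.6) L=23.1 W=7.5 long-axis angle=84.40 n=30 med=[652.  111.6 186.1]
[204 160  10   3] c=(598.6,113.5) L=22.7 W=5.1 long-axis angle=-89.56 n=28 med=[598.5 113.3 186.7]
c=(625.8,112.7) L=90.2 W=27.8 long-axis angle=77.82 n=101 med=[623.1  93.7 109.8]
[282 126   5   8] c=(655.4,113.3) L=24.4 W=6.3 long-axis angle=82.51 n=22 med=[654.4 110.7 186.5]
[265 130   5   8] c=(602.2,116.0) L=25.7 W=5.0 long-axis angle=88.10 n=21 med=[601.6 113.4 186.6]
c=(627.2,99.0) L=57.1 W=25.4 long-axis angle=-73.47 n=99 med=[624.2  97.  110.7]
```

View pics/s5.png

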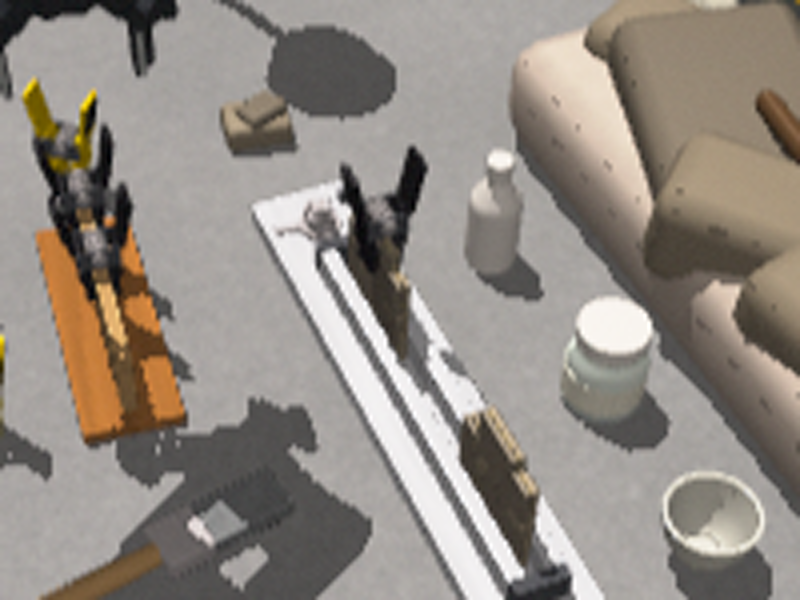

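The first clip sits upright on the slab, gripping the middle of its top edge at (385,200). Next is the second clip.

Request:
play_rows --pt "-1 -0.0017 0 -0.06 0 0 0" --pt "-1 -0.0017 0 -0.11 0 0 0" --pt "-1 -0.0017 0 -0.155 0 0 0" --pt "-1 -0.0017 0 -0.1812 0 0 0" --pt "-1 -0.0017 0 -0.1812 0 0 0" --pt "0.2 -0.0017 0 -0.1812 0 0 0" --pt "1 -0.0017 0 -0.1812 0 0 0" --pt "1 -0.0017 0 -0.1812 0 0 0" --pt "1 -0.0017 0 -0.1812 0 0 0" --pt "1 -0.0017 0 -0.1812 0 0 0"

```text
t: 7.25
position: [0.4335, 0.2112, 0.1774]
orientation: [0.755, 0.656, 0.0, 0.0]
contact_force: [-0.2, 0.4, -0.6]
gripper_width: 0.0392
grasp_force: 37.4
```

Request:
play_rows --pt "1 0 0 0 0 0 0" --pt "1 0 0 0 0 0 0" --pt "1 0 0 0 0 0 0" --pt "1 0 0 0.05 0 0 0" --pt "1 0 0 0.1 0 0 0" --pt "1 0 -0.02 0.15 0 0 0" --pt "1 0 -0.06 0.17 0 0 0" --pt "1 0 -0.06 0.17 0 0 0"

```text
t: 8.05
position: [0.4338, 0.1645, 0.3069]
orientation: [0.755, 0.655, 0.002, 0.001]
contact_force: [0.3, -0.0, -0.4]
gripper_width: 0.0395
grasp_force: 37.4
```

Run:
```python
from h import *
tcp();c=snap('wrist','w6')
```

```text
t 8.1 tcp [433.8 164.5 306.9] yaw -8.12 z [ 0.004  0.001 -1.   ] F [ 0.3 -0.  -0.4] M [ 0.04  0.04 -0.02] w 39.5 g 37.4 q6 0.43
```

Request:
play_rows --pt "1 0.03 -0.05 0 0 0 0.0364" --pt "1 0.06 -0.1 0 0 0 0.0364" --pt "1 0.09 -0.15 0 0 0 0.0364" --pt "1 0.12 -0.2 0 0 0 0.0364" --pt "1 0.16 -0.25 0 0 0 0.0364" --pt "1 0.2 -0.3 0 0 0 0.0364" --pt "1 0.24 -0.33 0 0 0 0.0364" --pt "1 0.2509 -0.3433 -0.036 0 0 0.0364" --pt "1 0.2509 -0.3433 -0.036 0 0 0.0364" --pt "1 0.2509 -0.3433 -0.036 0 0 0.0364"

```text
t: 9.1
position: [0.6213, -0.0904, 0.2765]
orientation: [0.716, 0.698, -0.001, -0.001]
contact_force: [-0.1, 0.2, 0.4]
gripper_width: 0.0387
grasp_force: 37.4
```

Request:
play_rows --pt "1 0 0 0 0 0 0" --pt "1 0 0 0 0 0 0"

```text
t: 9.3
position: [0.6215, -0.0904, 0.2788]
orientation: [0.716, 0.698, 0.0, 0.001]
contact_force: [-0.0, 0.2, -0.3]
gripper_width: 0.0394
grasp_force: 37.4
```

Run:
```python
from h import *
tcp();c=snap('wrist','w7');W=cloud(c)
p=sel(W,.59,.66,-.15,-.03,.1165,.126);print('B',rect(p),p[:,1].min(),p[:,1].max())
```

```text
t 9.3 tcp [621.5 -90.4 278.8] yaw -1.42 z [ 0.002 -0.    -1.   ] F [-0.   0.2 -0.3] M [-0.03  0.01  0.01] w 39.4 g 37.4 q6 -0.18
B c=(622.5,-83.0) L=29.3 W=11.4 long-axis angle=88.36 n=461 med=[622.5 -82.6 119.9] -0.09777523471607558 -0.06821512136439532
```

Request:
play_rows --pt "1 0.0009 -0.0035 0 0 0 0" --pt "1 0.0009 -0.0035 -0.03 0 0 0" --pt "1 0.0009 -0.0035 -0.055 0 0 0" --pt "1 0.0009 -0.0035 -0.07 0 0 0" --pt "1 0.0009 -0.0035 -0.075 0 0 0" --pt "1 0.0009 -0.0035 -0.075 0 0 0" --pt "1 0.0009 -0.0035 -0.075 0 0 0"

```text
t: 10.05
position: [0.6225, -0.0939, 0.2222]
orientation: [0.716, 0.698, 0.0, 0.001]
contact_force: [0.5, -0.1, -0.1]
gripper_width: 0.0391
grasp_force: 37.4
```

Run:
```python
from h import *
tcp();c=snap('wrist','w8')
```

```text
t 10.1 tcp [622.5 -93.9 222.2] yaw -1.48 z [ 0.001 -0.    -1.   ] F [ 0.5 -0.1 -0.1] M [-0.03  0.03  0.01] w 39.1 g 37.4 q6 -0.18
```

View pics/w8.png

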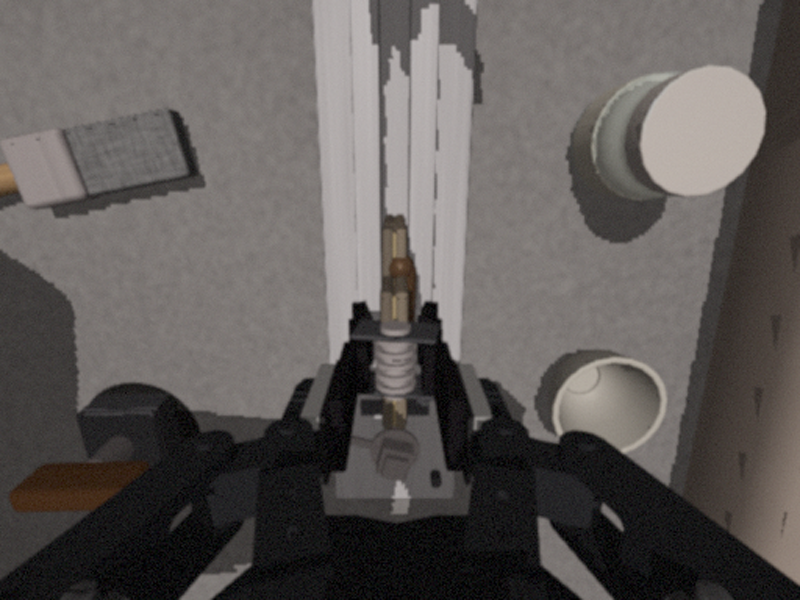

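The clip is centred over the slab edge ((395,300) against the spring at (396,365)). I'm releasing, rising, and turning toward the key.

Request:
play_rows --pt "0 0 0 0 0 0 0" --pt "-1 0 0 0 0 0 0" --pt "-1 0 0 0 0 0 0" --pt "-1 0 0 0 0 0 0" --pt "-1 0 0 0 0 0 0" --pt "-1 0 0 0.04 0 0 0" --pt "-1 0 0 0.09 0 0 0" --pt "-1 0 0 0.12 0 0 0" --pt "-1 0 0 0.12 0 0 0"

```text
t: 11.0
position: [0.6228, -0.094, 0.3151]
orientation: [0.716, 0.698, 0.002, 0.002]
contact_force: [-0.3, -0.6, -0.2]
gripper_width: 0.0855
grasp_force: 0.0
```

Request:
play_rows --pt "-1 -0.05 -0.03 0 0 0 0.508" --pt "-1 -0.1 -0.06 0 0 0 0.508" --pt "-1 -0.15 -0.09 0 0 0 0.508" --pt "-1 -0.2 -0.12 0 0 0 0.508" --pt "-1 -0.263 -0.1467 0 0 0 0.508" --pt "-1 -0.263 -0.1467 0 0 0 0.508" --pt "-1 -0.263 -0.1467 0 0 0 0.508" --pt "-1 -0.263 -0.1467 0 0 0 0.508" --pt "-1 -0.263 -0.1467 0 0 0 0.508" --pt "-1 -0.263 -0.1467 0 0 0 0.508"

```text
t: 12.0
position: [0.4248, -0.2039, 0.3104]
orientation: [0.048, 0.999, 0.0, -0.0]
contact_force: [0.7, 0.3, 0.1]
gripper_width: 0.0852
grasp_force: 0.0
```

Request:
play_rows --pt "-1 0 0 0 0 0 0" --pt "-1 0 0 0 0 0 0" --pt "-1 0 0 0 0 0 0"

```text
t: 12.3
position: [0.4249, -0.2039, 0.311]
orientation: [0.053, 0.999, 0.0, -0.0]
contact_force: [-0.3, -0.2, 0.2]
gripper_width: 0.0856
grasp_force: 0.0
```

Run:
```python
from h import *
tcp();c=snap('wrist','w9');W=cloud(c);print(-c['R'].T@c['t'])
B=(.25,.7,-.35,.4)
print('bar');comps(W,.07,.09,B,30);print('foot');comps(W,.02,.034,B,30);print('scr');comps(W,.036,.05,B,30)
c=snap('side','s9');W=cloud(c);print('side');comps(W,.07,.09,B,30);comps(W,.18,.21,(.55,.7,-.2,.2),3)
c=snap('top','t9');W=cloud(c);print('top');comps(W,.18,.21,(.55,.7,-.2,.2),3)
```

```text
t 12.3 tcp [ 424.9 -203.9  311. ] yaw 83.91 z [-0.  0. -1.] F [-0.3 -0.2  0.2] M [-0.02  0.01 -0.05] w 85.6 g 0.0 q6 -1.99
[ 0.3503784  -0.19679732  0.38130953]
bar
[245 146  21  63] c=(425.7,-202.3) L=69.1 W=15.9 long-axis angle=0.17 n=866 med=[ 423.3 -202.2   81.9]
[473 295  39  21] c=(621.1,90.2) L=49.3 W=12.0 long-axis angle=-77.51 n=445 med=[621.2  82.8  79.1]
[316 306  35  19] c=(616.0,-120.6) L=42.8 W=10.3 long-axis angle=-79.15 n=366 med=[ 615.7 -121.7   79.8]
foot
[386  49  13  58] c=(335.0,-28.1) L=66.1 W=11.0 long-axis angle=10.20 n=233 med=[333.6 -27.9  20.6]
[383 125  33  35] c=(412.8,-15.5) L=38.8 W=37.6 long-axis angle=-81.57 n=613 med=[412.6 -15.3  20.8]
[500 133  12  11] c=(419.8,114.3) L=13.0 W=5.6 long-axis angle=-26.28 n=99 med=[420.4 113.8  27. ]
[260 145  18  43] c=(426.0,-184.6) L=53.8 W=18.7 long-axis angle=0.29 n=597 med=[ 424.3 -184.5   28.2]
[232 149  18  42] c=(426.1,-220.8) L=53.6 W=17.0 long-axis angle=-0.38 n=527 med=[ 425.1 -220.7   28.2]
[374 249 138  28] c=(593.3,56.0) L=200.8 W=25.4 long-axis angle=88.48 n=2079 med=[598.7  61.4  21.1]
[229 262 107  
[... 911 characters left out ...]
   81.3]
[281 126   6   8] c=(654.3,113.5) L=22.7 W=7.4 long-axis angle=88.76 n=23 med=[653.3 112.9 185.7]
[314 176   6   9] c=(648.6,-92.9) L=25.3 W=6.5 long-axis angle=83.71 n=27 med=[647.1 -95.1 185.5]
[296 182   6   8] c=(595.4,-91.9) L=23.2 W=4.7 long-axis angle=-86.10 n=23 med=[595.2 -93.7 185.6]
top
[205 139  10   4] c=(651.7,112.0) L=23.9 W=6.8 long-axis angle=-87.26 n=29 med=[651.9 110.6 186.9]
[287 141   9   4] c=(647.8,-95.1) L=20.9 W=6.8 long-axis angle=82.61 n=24 med=[647.9 -93.9 185.6]
[204 160  10   2] c=(599.6,113.4) L=22.7 W=3.1 long-axis angle=89.72 n=20 med=[599.5 113.2 187.7]
[286 162  10   3] c=(594.7,-93.6) L=22.6 W=5.2 long-axis angle=89.84 n=28 med=[594.4 -93.6 185.9]
```

View pics/w9.png

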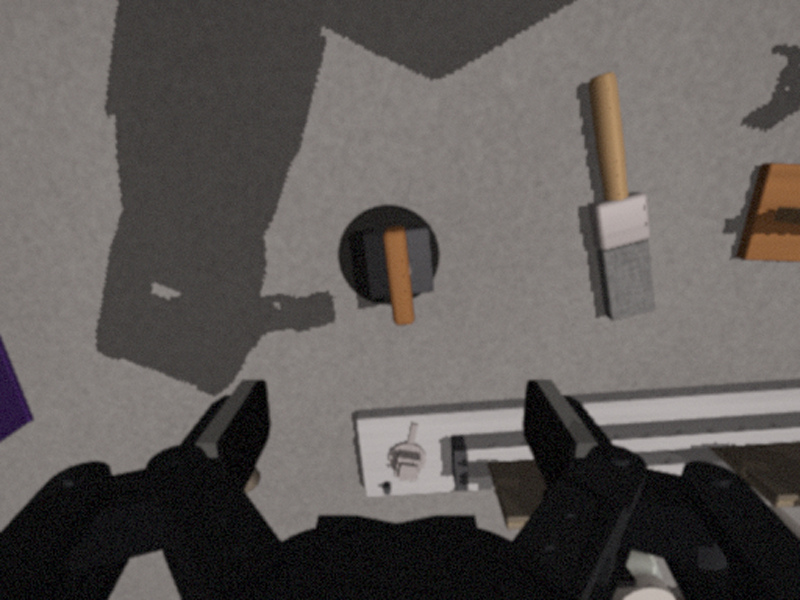

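Both clips sit correctly. The key is upright on its pad at (398,270), with its bar at world (425.7,-202.3) and yaw of about 0. Before grasping it I'm taking close looks at the two screws.

Request:
play_rows --pt "-1 0.06 0 -0.05 0 0 0.034" --pt "-1 0.12 0 -0.05 0 0 0.034" --pt "-1 0.18 0 -0.05 0 0 0.034" --pt "-1 0.23 -0.014 -0.05 0 0 0.034" --pt "-1 0.257 -0.014 -0.05 0 0 0.034" --pt "-1 0.257 -0.014 -0.05 0 0 0.034" --pt "-1 0.257 -0.014 -0.05 0 0 0.034" --pt "-1 0.257 -0.014 -0.05 0 0 0.034" --pt "-1 0.257 -0.014 -0.05 0 0 0.034"

```text
t: 13.35
position: [0.6172, -0.2145, 0.2742]
orientation: [-0.002, 1.0, -0.0, 0.0]
contact_force: [0.0, -0.0, -0.4]
gripper_width: 0.0857
grasp_force: 0.0
```

```bash
cat >> h.py <<'E'
def screw(c,x,y):
    W=cloud(c);r=.025
    for a,b in [(.034,.040),(.0405,.048),(.034,.048)]:
        p=sel(W,x-r,x+r,y-r,y+r,a,b);print(a,b,rect(p))
E
python3 - <<'E'
from h import *
tcp();c=snap('wrist','w10',(176,60,336,180));screw(c,.618,-.2145)
E
```

```text
t 13.3 tcp [ 617.2 -214.5  274.2] yaw 90.20 z [ 0. -0. -1.] F [ 0.  -0.  -0.4] M [-0.02  0.    0.03] w 85.7 g 0.0 q6 -1.96
0.034 0.04 c=(618.9,-214.5) L=22.2 W=22.1 long-axis angle=-17.10 n=166 med=[ 614.  -214.4   38.1]
0.0405 0.048 c=(618.9,-214.5) L=16.1 W=15.9 long-axis angle=-17.29 n=208 med=[ 618.4 -214.4   44.3]
0.034 0.048 c=(618.9,-214.5) L=22.2 W=22.1 long-axis angle=-17.10 n=379 med=[ 617.2 -214.4   43.1]
```

View pics/w10.png

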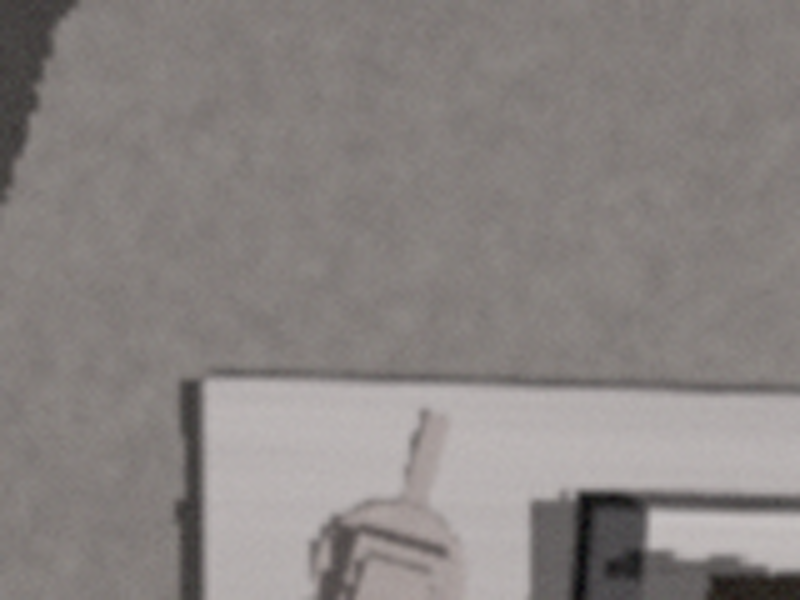

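Request:
play_rows --pt "-1 0 0.03 0.06 0 0 0" --pt "-1 0 0.09 0.06 0 0 0" --pt "-1 0 0.15 0.06 0 0 0" --pt "-1 0 0.21 0.06 0 0 0" --pt "-1 0 0.27 0.06 0 0 0" --pt "-1 0 0.33 0.06 0 0 0" --pt "-1 0 0.39 0.06 0 0 0" --pt "-1 0.01 0.45 0.06 0 0 0" --pt "-1 0.0165 0.51 0.06 0 0 0" --pt "-1 0.0165 0.56 0.06 0 0 0"

```text
t: 14.4
position: [0.6298, 0.2077, 0.319]
orientation: [-0.002, 1.0, 0.0, 0.0]
contact_force: [0.3, -0.9, 0.7]
gripper_width: 0.0852
grasp_force: 0.0
```

Request:
play_rows --pt "-1 0 0.0387 -0.06 0 0 0" --pt "-1 0 0.0387 -0.06 0 0 0" --pt "-1 0 0.0387 -0.06 0 0 0"

```text
t: 14.7
position: [0.6297, 0.2347, 0.273]
orientation: [-0.002, 1.0, -0.0, -0.001]
contact_force: [0.9, -0.6, 0.7]
gripper_width: 0.0854
grasp_force: 0.0
```

Run:
```python
from h import *
tcp();c=snap('wrist','w11',(176,60,336,180));screw(c,.6304,.2345)
```

```text
t 14.7 tcp [629.7 234.7 273. ] yaw 90.28 z [-0.002 -0.001 -1.   ] F [ 0.9 -0.6  0.7] M [ 0.01 -0.03  0.02] w 85.4 g 0.0 q6 -1.27
0.034 0.04 c=(631.0,235.3) L=22.3 W=21.9 long-axis angle=-9.44 n=167 med=[626.  234.6  38.2]
0.0405 0.048 c=(631.0,235.2) L=16.1 W=15.8 long-axis angle=-8.95 n=209 med=[630.2 235.7  44.3]
0.034 0.048 c=(631.0,235.3) L=22.3 W=21.9 long-axis angle=-9.44 n=379 med=[629.  234.7  43.2]
```

View pics/w11.png

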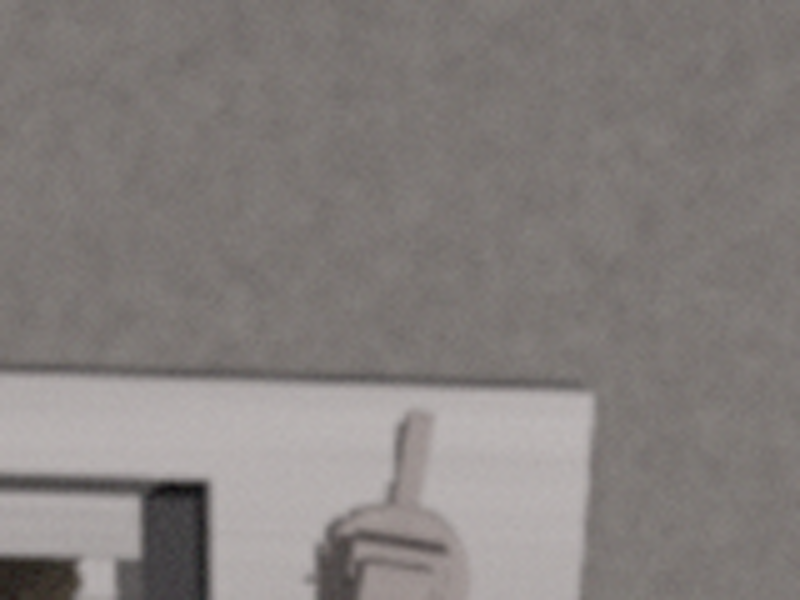

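The screw poses are clear: screw1 at (618.9,-214.5) with its head at -17.1°, and screw0 at (631.0,235.2) at about -9.3°. I'm returning to the key and re-measuring it first.

Request:
play_rows --pt "-1 -0.05 -0.02 0.035 0 0 0" --pt "-1 -0.1 -0.06 0.035 0 0 0" --pt "-1 -0.14 -0.12 0.035 0 0 0" --pt "-1 -0.17 -0.18 0.035 0 0 0" --pt "-1 -0.2 -0.24 0.035 0 0 0" --pt "-1 -0.23 -0.3 0.035 0 0 0" --pt "-1 -0.25 -0.36 0.035 0 0 0" --pt "-1 -0.2723 -0.42 0.035 0 0 0" --pt "-1 -0.2723 -0.48 0.035 0 0 0" --pt "-1 -0.2723 -0.54 0.01 0 0 0"

```text
t: 15.75
position: [0.4254, -0.1736, 0.2852]
orientation: [-0.001, 1.0, -0.002, 0.004]
contact_force: [1.2, 0.2, -0.7]
gripper_width: 0.0854
grasp_force: 0.0
```

Request:
play_rows --pt "-1 0 -0.05 0 0 0 0" --pt "-1 0 -0.05 0 0 0 0" --pt "-1 0 -0.05 0 0 0 0" --pt "-1 0 -0.05 0 0 0 0"

```text
t: 16.15
position: [0.4257, -0.2077, 0.2823]
orientation: [-0.002, 1.0, -0.0, 0.001]
contact_force: [0.7, -0.3, -0.4]
gripper_width: 0.0851
grasp_force: 0.0
```

```bash
cat >> h.py <<'E'
def key(c,z=0):
    W=cloud(c);B=(.3,.55,-.35,-.05)
    print('bar');comps(W,.074+z,.09+z,B,30);print('foot');comps(W,.02+z,.034+z,B,30)
E
python3 - <<'E'
from h import *
tcp();c=snap('wrist','w12');key(c)
E
```

```text
t 16.1 tcp [ 425.7 -207.7  282.3] yaw 90.22 z [ 0.002 -0.001 -1.   ] F [ 0.7 -0.3 -0.4] M [0.02 0.06 0.01] w 85.1 g 0.0 q6 -2.11
bar
[252 150  16  67] c=(425.6,-202.0) L=68.8 W=15.5 long-axis angle=0.13 n=1031 med=[ 423.5 -202.5   81.9]
foot
[236 150  16  45] c=(425.9,-220.2) L=53.7 W=18.0 long-axis angle=0.01 n=695 med=[ 423.8 -219.6   28.2]
[267 150  15  45] c=(425.9,-183.7) L=53.8 W=16.8 long-axis angle=0.93 n=609 med=[ 423.7 -183.5   28.3]
```

Request:
play_rows --pt "-1 0 0.0075 -0.05 0 0 -0.001" --pt "-1 0 0.0075 -0.1 0 0 -0.001" --pt "-1 0 0.0075 -0.15 0 0 -0.001" --pt "-1 0 0.0075 -0.19 0 0 -0.001" --pt "-1 0 0.0075 -0.215 0 0 -0.001" --pt "-1 0 0.0075 -0.215 0 0 -0.001" --pt "-1 0 0.0075 -0.215 0 0 -0.001" --pt "0.4 0 0.0075 -0.215 0 0 -0.001" --pt "1 0 0.0075 -0.215 0 0 -0.001" --pt "1 0 0.0075 -0.215 0 0 -0.001" --force 70

```text
t: 17.2
position: [0.4261, -0.2023, 0.1208]
orientation: [-0.001, 1.0, -0.0, 0.001]
contact_force: [0.0, -0.5, 0.0]
gripper_width: 0.0439
grasp_force: 0.0
```

Request:
play_rows --pt "1 0 0 0 0 0 0" --pt "1 0 0 0 0 0 0" --pt "1 0 0 0 0 0 0" --pt "1 0 0 0 0 0 0" --pt "1 0 0 0 0 0 0" --pt "1 0 0 0.04 0 0 0" --pt "1 0 0 0.08 0 0 0" --pt "1 0 0 0.12 0 0 0" --pt "1 0 0 0.12 0 0 0" --pt "1 0 0 0.12 0 0 0"

```text
t: 18.2
position: [0.4257, -0.2022, 0.2096]
orientation: [-0.0, 1.0, -0.0, 0.0]
contact_force: [-0.6, -0.2, -3.5]
gripper_width: 0.0151
grasp_force: 69.2
```

Run:
```python
from h import *
tcp();c=snap('wrist','w13');key(c,.09);c=snap('side','s13');key(c,.09)
```

```text
t 18.2 tcp [ 425.7 -202.2  209.6] yaw 90.06 z [ 0. -0. -1.] F [-0.6 -0.2 -3.5] M [-0.05 -0.03  0.  ] w 15.1 g 69.2 q6 -2.09
bar
[202 203 103 132] c=(423.5,-200.7) L=65.6 W=41.0 long-axis angle=19.55 n=5530 med=[ 417.6 -202.7  171.4]
foot
[210 187  88  61] c=(418.0,-202.7) L=54.0 W=38.9 long-axis angle=89.80 n=2742 med=[ 411.1 -200.1  117.5]
bar
[240 241  16  13] c=(405.7,-206.6) L=33.9 W=26.3 long-axis angle=-84.73 n=86 med=[ 406.4 -203.3  170.2]
foot
[242 255  27  16] c=(426.1,-209.6) L=53.8 W=38.1 long-axis angle=-0.96 n=254 med=[ 419.9 -215.2  117. ]
```

View pics/w13.png

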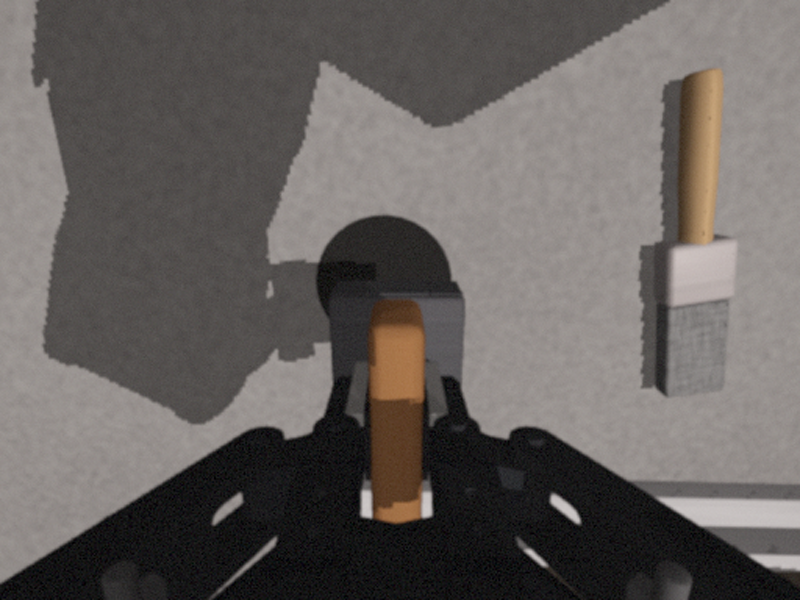

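The key is held upright and centred (foot at (397,330)). I'm carrying it to screw1, aligned with the head at -17.1°.

Request:
play_rows --pt "1 0.05 0 0 0 0 -0.0953" --pt "1 0.1 -0.0164 0 0 0 -0.0953" --pt "1 0.15 -0.0164 0 0 0 -0.0953" --pt "1 0.2 -0.0164 0 0 0 -0.0953" --pt "1 0.245 -0.0164 0 0 0 -0.0953" --pt "1 0.2576 -0.0164 0 0 0 -0.0953" --pt "1 0.2576 -0.0164 0 0 0 -0.0953" --pt "1 0.2576 -0.0164 0 0 0 -0.0953"

```text
t: 19.1
position: [0.6184, -0.2145, 0.2084]
orientation: [0.149, 0.989, 0.0, -0.001]
contact_force: [0.0, 0.4, -2.6]
gripper_width: 0.0149
grasp_force: 69.0
```

Run:
```python
from h import *
o=tcp();c=arm.capture('top');W=cloud(c)
f=c['frame'].astype(int);m=(f.max(2)<60)&(W[...,2]<.012)&(np.abs(W[...,0]-.425)<.08)&(np.abs(W[...,1]+.2)<.08)
print('pad',m.sum(),rect(W[m]),cv2.minEnclosingCircle(W[m][:,:2].astype(np.float32)*1000))
cv2.imwrite('pics/pm.png',m*255)
```

```text
t 19.1 tcp [ 618.4 -214.5  208.4] yaw 72.90 z [-0.002  0.001 -1.   ] F [ 0.   0.4 -2.6] M [ 0.03  0.02 -0.02] w 14.9 g 69.0 q6 -1.66
pad 0 c=(0.0,0.0) L=0.0 W=0.0 long-axis angle=0.00 n=0 med=[nan nan nan] ((0.0, 0.0), 0.0)
  return _methods._mean(a, axis=axis, dtype=dtype,
  ret = um.true_divide(
[ WARN:0@2.141] global loadsave.cpp:1063 imwrite_ Unsupported depth image for selected encoder is fallbacked to CV_8U.
```

Request:
play_rows --pt "1 0.0007 0 -0.03 0 0 0" --pt "1 0.0007 0 -0.055 0 0 0" --pt "1 0.0007 0 -0.07 0 0 0" --pt "1 0.0007 0 -0.07 0 0 0" --pt "1 0.0007 0 -0.074 0 0 0" --pt "1 0.0007 0 -0.078 0 0 0" --pt "1 0.0007 0 -0.078 0 0 0"

```text
t: 19.85
position: [0.6196, -0.2146, 0.1517]
orientation: [0.149, 0.989, -0.0, 0.0]
contact_force: [0.5, 0.2, -2.2]
gripper_width: 0.015
grasp_force: 69.1
```

Run:
```python
from h import *
o=tcp();snap('wrist','w14');snap('side','s14',(270,190,370,265))
```

```text
t 19.9 tcp [ 619.6 -214.6  151.7] yaw 72.90 z [ 0. -0. -1.] F [ 0.5  0.2 -2.2] M [-0.06  0.02 -0.04] w 15.0 g 69.1 q6 -1.66
```

Request:
play_rows --pt "1 -0.0008 0 -0.003 0 0 0" --pt "1 -0.0008 0 -0.006 0 0 0" --pt "1 -0.0008 0 -0.0083 0 0 0" --pt "1 -0.0008 0 -0.0083 0 0 0" --pt "1 -0.0008 0 -0.0083 0 0 0"

```text
t: 20.45
position: [0.619, -0.2145, 0.1452]
orientation: [0.149, 0.989, 0.0, -0.0]
contact_force: [-0.8, -0.3, -3.2]
gripper_width: 0.0152
grasp_force: 69.1
```

Run:
```python
from h import *
o=tcp()
```

```text
t 20.4 tcp [ 619.  -214.5  145.2] yaw 72.91 z [-0.  0. -1.] F [-0.8 -0.3 -3.2] M [-0.02 -0.05 -0.02] w 15.2 g 69.1 q6 -1.66
```

Seated without contact. Turning clockwise.

Request:
play_rows --pt "1 0 0 0 0 0 -0.04" --pt "1 0 0 0 0 0 -0.08" --pt "1 0 0 0 0 0 -0.12" --pt "1 0 0 0 0 0 -0.16" --pt "1 0 0 0 0 0 -0.2" --pt "1 0 0 0 0 0 -0.24" --pt "1 0 0 0 0 0 -0.28" --pt "1 0 0 0 0 0 -0.31" --pt "1 0 0 0 0 0 -0.31"

```text
t: 21.35
position: [0.6188, -0.2145, 0.1452]
orientation: [0.595, 0.804, -0.0, -0.0]
contact_force: [-3.9, 0.1, -2.2]
gripper_width: 0.0153
grasp_force: 69.1
```

Run:
```python
from h import *
o=tcp()
```

```text
t 21.4 tcp [ 618.8 -214.5  145.2] yaw 17.02 z [-0.001  0.    -1.   ] F [-3.9  0.1 -2.2] M [0.18 0.64 0.01] w 15.3 g 69.1 q6 -0.69
```

Request:
play_rows --pt "1 0 0 0 0 0 -0.02" --pt "1 0 0 0 0 0 -0.04" --pt "1 0 0 0 0 0 -0.05" --pt "1 0 0 0 0 0 -0.06" --pt "1 0 0 0 0 0 -0.06"

```text
t: 21.85
position: [0.6188, -0.2145, 0.1452]
orientation: [0.666, 0.746, -0.0, -0.0]
contact_force: [-3.6, 1.2, -1.6]
gripper_width: 0.0151
grasp_force: 69.2
```

Run:
```python
from h import *
o=tcp()
```

```text
t 21.9 tcp [ 618.8 -214.5  145.2] yaw 6.43 z [-0.001  0.    -1.   ] F [-3.6  1.2 -1.6] M [0.13 0.95 0.04] w 15.1 g 69.2 q6 -0.50
```

Request:
play_rows --pt "1 0 0 0 0 0 -0.005" --pt "1 0 0 0 0 0 -0.01" --pt "1 0 0 0 0 0 -0.015" --pt "1 0 0 0 0 0 -0.015"

```text
t: 22.25
position: [0.6188, -0.2146, 0.1452]
orientation: [0.684, 0.729, -0.0, -0.0]
contact_force: [-4.5, 0.9, -0.6]
gripper_width: 0.0148
grasp_force: 69.4
```

Run:
```python
from h import *
o=tcp()
```

```text
t 22.2 tcp [ 618.8 -214.6  145.2] yaw 3.65 z [-0.001  0.    -1.   ] F [-4.5  0.9 -0.6] M [0.15 1.16 0.1 ] w 14.8 g 69.4 q6 -0.45
```

Request:
play_rows --pt "1 0 0 0 0 0 -0.005" --pt "1 0 0 0 0 0 -0.01" --pt "1 0 0 0 0 0 -0.015" --pt "1 0 0 0 0 0 -0.015"

```text
t: 22.65
position: [0.6187, -0.2145, 0.1451]
orientation: [0.701, 0.713, -0.0, -0.0]
contact_force: [-6.2, 0.0, -1.8]
gripper_width: 0.0151
grasp_force: 70.2
```

Run:
```python
from h import *
o=tcp()
```

```text
t 22.6 tcp [ 618.7 -214.5  145.1] yaw 0.97 z [-0.001  0.    -1.   ] F [-6.2  0.  -1.8] M [0.21 1.27 0.38] w 15.1 g 70.2 q6 -0.41
```

Request:
play_rows --pt "1 0 0 0 0 0 -0.005" --pt "1 0 0 0 0 0 -0.01" --pt "1 0 0 0 0 0 -0.015" --pt "1 0 0 0 0 0 -0.015" --pt "1 0 0 0 0 0 -0.015"

```text
t: 23.15
position: [0.6187, -0.2144, 0.1451]
orientation: [0.717, 0.697, -0.0, -0.0]
contact_force: [-5.9, 0.1, -1.1]
gripper_width: 0.0153
grasp_force: 72.9
```

Run:
```python
from h import *
o=tcp()
```

```text
t 23.1 tcp [ 618.7 -214.4  145.1] yaw -1.66 z [-0.001  0.    -1.   ] F [-5.9  0.1 -1.1] M [0.16 1.31 0.81] w 15.3 g 72.9 q6 -0.36
```

Request:
play_rows --pt "1 0 0 0 0 0 -0.005" --pt "1 0 0 0 0 0 -0.01" --pt "1 0 0 0 0 0 -0.015" --pt "1 0 0 0 0 0 -0.015" --pt "1 0 0 0 0 0 -0.015"

```text
t: 23.65
position: [0.6188, -0.2144, 0.1451]
orientation: [0.733, 0.68, -0.001, -0.0]
contact_force: [-6.0, 1.2, -1.2]
gripper_width: 0.015
grasp_force: 78.3
```

Run:
```python
from h import *
o=tcp()
```

```text
t 23.6 tcp [ 618.8 -214.4  145.1] yaw -4.32 z [-0.001 -0.    -1.   ] F [-6.   1.2 -1.2] M [0.2  1.29 1.28] w 15.0 g 78.3 q6 -0.31
```

Request:
play_rows --pt "1 0 0 0 0 0 0.03" --pt "1 0 0 0 0 0 0.06" --pt "1 0 0 0 0 0 0.09" --pt "1 0 0 0 0 0 0.09"

```text
t: 24.05
position: [0.6193, -0.2146, 0.1454]
orientation: [0.63, 0.776, 0.0, 0.001]
contact_force: [0.1, 0.5, -3.4]
gripper_width: 0.0149
grasp_force: 69.0
```

Run:
```python
from h import *
o=tcp()
```

```text
t 24.1 tcp [ 619.3 -214.6  145.4] yaw 11.84 z [ 0.001 -0.    -1.   ] F [ 0.1  0.5 -3.4] M [ 0.04  0.02 -0.05] w 14.9 g 69.0 q6 -0.60
```

Request:
play_rows --pt "1 0 0 0.01 0 0 0" --pt "1 0 0 0.02 0 0 0" --pt "1 0 0 0.04 0 0 0" --pt "1 0 0 0.09 0 0 0" --pt "1 0 0 0.14 0 0 0" --pt "1 -0.05 0 0.2 0 0 0" --pt "1 -0.1 0.03 0.22 0 0 0" --pt "1 -0.14 0.07 0.22 0 0 0.03" --pt "1 -0.18 0.1 0.22 0 0 0.06" --pt "1 -0.18 0.1 0.22 0 0 0.08"

```text
t: 25.05
position: [0.4814, -0.1374, 0.3122]
orientation: [0.527, 0.85, 0.0, 0.001]
contact_force: [1.6, -1.0, -2.5]
gripper_width: 0.015
grasp_force: 69.7
```

Run:
```python
from h import *
o=tcp()
for n in ['top','side']:
    print(n);screw(snap(n,n+'15'),.6184,-.2145)
W=cloud(arm.capture('wrist'));p=sel(W,.3,.6,-.3,.0,o['position'][2]-.1,o['position'][2]-.088)
print('heldfoot',rect(p))
```

```text
t 25.1 tcp [ 481.4 -137.4  312.2] yaw 26.34 z [ 0.002 -0.    -1.   ] F [ 1.6 -1.  -2.5] M [-0.09 -0.05 -0.01] w 15.0 g 69.7 q6 -0.81
top
0.034 0.04 c=(617.9,-215.4) L=21.7 W=21.0 long-axis angle=18.15 n=24 med=[ 614.  -211.1   38.3]
0.0405 0.048 c=(618.0,-216.4) L=22.8 W=15.5 long-axis angle=-88.98 n=31 med=[ 619.  -216.2   44.1]
0.034 0.048 c=(617.9,-215.4) L=21.8 W=20.9 long-axis angle=17.60 n=56 med=[ 616.7 -214.8   41.2]
side
0.034 0.04 c=(618.7,-212.9) L=23.0 W=21.6 long-axis angle=14.23 n=25 med=[ 612.8 -219.4   37.8]
0.0405 0.048 c=(618.9,-214.1) L=20.7 W=17.1 long-axis angle=14.44 n=41 med=[ 620.  -213.8   43.8]
0.034 0.048 c=(618.7,-212.9) L=23.0 W=21.6 long-axis angle=14.23 n=70 med=[ 617.  -215.7   42.5]
heldfoot c=(481.1,-132.9) L=53.9 W=39.5 long-axis angle=26.20 n=2758 med=[ 475.2 -126.9  220. ]
```

Screw1 is at its stop: the head reads about -74°, or roughly 72.5° of turn. The key did not slip in the grip. Now screw0, going round the clips.

Request:
play_rows --pt "1 0.025 0.06 0 0 0 0.302" --pt "1 0.025 0.12 0 0 0 0.302" --pt "1 0.025 0.18 0 0 0 0.302" --pt "1 0.025 0.24 0 0 0 0.302" --pt "1 0.025 0.3 0 0 0 0.302" --pt "1 0.025 0.36 0 0 0 0.302" --pt "1 0.025 0.42 0 0 0 0.302" --pt "1 0.04 0.46 0 0 0 0.302" --pt "1 0.08 0.4968 0 0 0 0.302" --pt "1 0.12 0.4968 0 0 0 0.302"

```text
t: 26.2
position: [0.5749, 0.2363, 0.3104]
orientation: [0.083, 0.997, 0.0, 0.0]
contact_force: [0.1, -0.0, -2.8]
gripper_width: 0.0152
grasp_force: 69.9
```

Request:
play_rows --pt "1 0.05 0 0 0 0 0" --pt "1 0.08 0 0 0 0 0" --pt "1 0.08 0 -0.05 0 0 0" --pt "1 0.08 0 -0.1 0 0 0" --pt "1 0.08 0 -0.13 0 0 0" --pt "1 0.08 0 -0.13 0 0 0" --pt "1 0.08 0 -0.13 0 0 0"

```text
t: 26.9
position: [0.6347, 0.233, 0.2137]
orientation: [0.084, 0.996, 0.0, 0.0]
contact_force: [1.3, 0.2, -2.7]
gripper_width: 0.015
grasp_force: 69.7
```

Run:
```python
from h import *
o=tcp()
```

```text
t 26.9 tcp [634.7 233.  213.7] yaw 80.37 z [ 0.001  0.    -1.   ] F [ 1.3  0.2 -2.7] M [ 0.   -0.03 -0.  ] w 15.0 g 69.7 q6 -1.11
```

Request:
play_rows --pt "1 -0.0049 0.0029 -0.02 0 0 0.002" --pt "1 -0.0049 0.0029 -0.05 0 0 0.002" --pt "1 -0.0049 0.0029 -0.065 0 0 0.002" --pt "1 -0.0049 0.0029 -0.065 0 0 0.002"

```text
t: 27.3
position: [0.6304, 0.2352, 0.1638]
orientation: [0.08, 0.997, -0.0, -0.0]
contact_force: [0.6, -0.4, -3.0]
gripper_width: 0.0152
grasp_force: 69.9
```

Run:
```python
from h import *
o=tcp()
```

```text
t 27.3 tcp [630.4 235.2 163.8] yaw 80.79 z [-0.001 -0.    -1.   ] F [ 0.6 -0.4 -3. ] M [ 0.02 -0.02 -0.03] w 15.2 g 69.9 q6 -1.11
```

Request:
play_rows --pt "1 0.0007 0 -0.006 0 0 0" --pt "1 0.0007 0 -0.012 0 0 0" --pt "1 0.0007 0 -0.018 0 0 0" --pt "1 0.0007 0 -0.0245 0 0 0" --pt "1 0.0007 0 -0.0245 0 0 0" --pt "1 0.0007 0 -0.0245 0 0 0"

```text
t: 27.9
position: [0.6309, 0.2352, 0.1456]
orientation: [0.08, 0.997, -0.0, -0.0]
contact_force: [-0.4, -0.1, -2.5]
gripper_width: 0.015
grasp_force: 69.9
```

Run:
```python
from h import *
o=tcp()
```

```text
t 27.9 tcp [630.9 235.2 145.6] yaw 80.82 z [-0. -0. -1.] F [-0.4 -0.1 -2.5] M [ 0.03  0.03 -0.01] w 15.0 g 69.9 q6 -1.11
```

Request:
play_rows --pt "1 0 0 0 0 0 -0.045" --pt "1 0 0 0 0 0 -0.09" --pt "1 0 0 0 0 0 -0.135" --pt "1 0 0 0 0 0 -0.18" --pt "1 0 0 0 0 0 -0.225" --pt "1 0 0 0 0 0 -0.27" --pt "1 0 0 0 0 0 -0.315" --pt "1 0 0 0 0 0 -0.36" --pt "1 0 0 0 0 0 -0.4" --pt "1 0 0 0 0 0 -0.42"

```text
t: 28.9
position: [0.6306, 0.2353, 0.1459]
orientation: [0.676, 0.737, -0.0, -0.0]
contact_force: [-2.6, 1.1, -1.9]
gripper_width: 0.0152
grasp_force: 70.0
```

Request:
play_rows --pt "1 0 0 0 0 0 -0.01" --pt "1 0 0 0 0 0 -0.02" --pt "1 0 0 0 0 0 -0.03" --pt "1 0 0 0 0 0 -0.035" --pt "1 0 0 0 0 0 -0.035"

```text
t: 29.4
position: [0.6306, 0.2354, 0.1458]
orientation: [0.713, 0.701, -0.0, -0.0]
contact_force: [-5.7, 0.4, 0.1]
gripper_width: 0.015
grasp_force: 72.4
```

Run:
```python
from h import *
o=tcp()
```

```text
t 29.4 tcp [630.6 235.4 145.8] yaw -1.04 z [-0.  0. -1.] F [-5.7  0.4  0.1] M [0.21 0.97 0.71] w 15.0 g 72.4 q6 0.32
```

Request:
play_rows --pt "1 0 0 0 0 0 -0.005" --pt "1 0 0 0 0 0 -0.01" --pt "1 0 0 0 0 0 -0.015" --pt "1 0 0 0 0 0 -0.02" --pt "1 0 0 0 0 0 -0.02"

```text
t: 29.9
position: [0.6307, 0.2354, 0.1458]
orientation: [0.735, 0.678, -0.0, -0.0]
contact_force: [-5.1, 1.8, -0.1]
gripper_width: 0.0147
grasp_force: 78.0
```

Run:
```python
from h import *
o=tcp()
```

```text
t 29.9 tcp [630.7 235.4 145.8] yaw -4.66 z [-0. -0. -1.] F [-5.1  1.8 -0.1] M [0.23 1.05 1.22] w 14.7 g 78.0 q6 0.38
```

Same stop signature as screw1. Backing off into the play, lifting out and returning toward the pad.

Request:
play_rows --pt "1 0 0 0 0 0 0.03" --pt "1 0 0 0 0 0 0.06" --pt "1 0 0 0 0 0 0.09" --pt "1 0 0 0.01 0 0 0.09" --pt "1 0 0 0.025 0 0 0.09" --pt "1 0 0 0.06 0 0 0.09" --pt "1 0 0 0.12 0 0 0.09" --pt "1 -0.01 0 0.18 0 0 0.1" --pt "1 -0.06 0 0.222 0 0 0.13" --pt "1 -0.12 0 0.222 0 0 0.17"

```text
t: 30.9
position: [0.5411, 0.2351, 0.318]
orientation: [0.53, 0.848, 0.004, 0.003]
contact_force: [1.7, 0.5, -3.1]
gripper_width: 0.015
grasp_force: 70.2
```

Request:
play_rows --pt "1 -0.06 -0.01 0 0 0 0.04" --pt "1 -0.07 -0.06 0 0 0 0.08" --pt "1 -0.07 -0.12 0 0 0 0.12" --pt "1 -0.07 -0.18 0 0 0 0.16" --pt "1 -0.07 -0.24 0 0 0 0.2" --pt "1 -0.07 -0.3 0 0 0 0.24" --pt "1 -0.07 -0.36 0 0 0 0.28" --pt "1 -0.07 -0.42 0 0 0 0.32" --pt "1 -0.09 -0.45 0 0 0 0.355" --pt "1 -0.1 -0.45 0 0 0 0.355"

```text
t: 31.9
position: [0.465, -0.1048, 0.3132]
orientation: [0.003, 1.0, -0.0, 0.001]
contact_force: [-0.2, 0.7, -3.5]
gripper_width: 0.0149
grasp_force: 70.2
```

Run:
```python
from h import *
o=tcp()
for n in ['top','side','wrist']:
    c=snap(n,n+'16');print(n)
    if n!='wrist':screw(c,.6306,.2352)
    W=cloud(c);f=c['frame'].astype(int);m=(f.max(2)<48)&(W[...,2]<.012)&(np.abs(W[...,0]-.425)<.075)&(np.abs(W[...,1]+.2)<.075)
    if m.sum()>5:print('pad',m.sum(),rect(W[m]))
    m=(np.abs(W[...,2])<.012)&(np.abs(W[...,0]-.425)<.01)&(np.abs(W[...,1]+.2)<.01)
    if m.sum():print('padcol',np.median(f[m],0))
```

```text
t 31.9 tcp [ 465.  -104.8  313.2] yaw 89.69 z [ 0.001 -0.001 -1.   ] F [-0.2  0.7 -3.5] M [ 0.02  0.   -0.05] w 14.9 g 70.2 q6 -1.86
top
0.034 0.04 c=(629.8,233.6) L=22.6 W=21.8 long-axis angle=16.79 n=23 med=[624.6 231.7  36.9]
0.0405 0.048 c=(630.0,233.1) L=16.7 W=16.3 long-axis angle=-70.92 n=33 med=[629.  233.   44.7]
0.034 0.048 c=(629.8,233.6) L=22.6 W=21.8 long-axis angle=16.79 n=58 med=[628.6 232.5  41.6]
pad 39 c=(388.1,-199.4) L=42.8 W=8.6 long-axis angle=71.77 n=39 med=[ 388.2 -200.6    1.5]
side
0.034 0.04 c=(0.0,0.0) L=0.0 W=0.0 long-axis angle=0.00 n=0 med=[nan nan nan]
0.0405 0.048 c=(0.0,0.0) L=0.0 W=0.0 long-axis angle=0.00 n=0 med=[nan nan nan]
0.034 0.048 c=(0.0,0.0) L=0.0 W=0.0 long-axis angle=0.00 n=0 med=[nan nan nan]
pad 539 c=(425.7,-211.2) L=86.4 W=83.8 long-axis angle=45.31 n=539 med=[ 424.2 -213.8    1.3]
padcol [47. 46. 46.]
wrist
pad 3351 c=(423.8,-211.7) L=87.2 W=86.3 long-axis angle=59.16 n=3351 med=[ 422.2 -211.7    1.1]
padcol [39. 37. 36.]
  return _methods._mean(a, axis=axis, dtype=dtype,
  ret = um.true_divide(
```

View pics/top16.png

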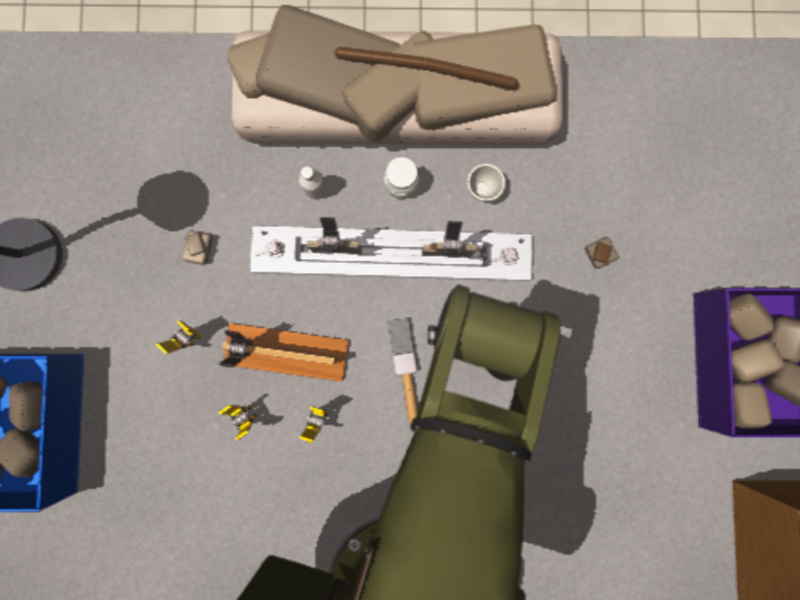

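Screw0 is at its stop too (head at about 16.8°, as expected). The pad centre is at (424.7,-211.5), so I'm placing the key there.

Request:
play_rows --pt "1 -0.03 -0.05 0 0 0 0.002" --pt "1 -0.0537 -0.1 0 0 0 0.002" --pt "1 -0.0537 -0.1421 0 0 0 0.002" --pt "1 -0.0537 -0.1421 -0.05 0 0 0.002" --pt "1 -0.0537 -0.1421 -0.1 0 0 0.002" --pt "1 -0.0537 -0.1421 -0.15 0 0 0.002" --pt "1 -0.0537 -0.1421 -0.2 0 0 0.002" --pt "1 -0.0537 -0.1421 -0.235 0 0 0.002" --pt "1 -0.0537 -0.1421 -0.235 0 0 0.002" --pt "1 -0.0537 -0.1421 -0.235 0 0 0.002"

```text
t: 33.05
position: [0.4264, -0.2085, 0.1368]
orientation: [-0.002, 1.0, -0.0, 0.0]
contact_force: [-0.3, -0.3, -1.8]
gripper_width: 0.0151
grasp_force: 70.1
```

Run:
```python
from h import *
o=tcp()
```

```text
t 33.0 tcp [ 426.4 -208.5  136.8] yaw 90.18 z [ 0.001 -0.    -1.   ] F [-0.3 -0.3 -1.8] M [-0.02 -0.02 -0.  ] w 15.1 g 70.1 q6 -2.11
```

Request:
play_rows --pt "1 -0.0024 -0.004 -0.008 0 0 0" --pt "1 -0.0024 -0.004 -0.014 0 0 0" --pt "1 -0.0024 -0.004 -0.018 0 0 0" --pt "1 -0.0024 -0.004 -0.0205 0 0 0" --pt "1 -0.0024 -0.004 -0.0205 0 0 0" --pt "1 -0.0024 -0.004 -0.0205 0 0 0"

```text
t: 33.65
position: [0.4239, -0.2119, 0.1206]
orientation: [-0.002, 1.0, -0.0, 0.0]
contact_force: [-0.5, 0.6, -3.3]
gripper_width: 0.0153
grasp_force: 70.4
```

Run:
```python
from h import *
o=tcp()
```

```text
t 33.6 tcp [ 423.9 -211.9  120.6] yaw 90.18 z [ 0. -0. -1.] F [-0.5  0.6 -3.3] M [-0.02 -0.02  0.03] w 15.3 g 70.4 q6 -2.11
```

Request:
play_rows --pt "1 0 0 -0.0007 0 0 0" --pt "1 0 0 -0.0013 0 0 0" --pt "1 0 0 -0.0013 0 0 0"

```text
t: 33.95
position: [0.424, -0.2119, 0.1203]
orientation: [-0.002, 1.0, -0.0, 0.0]
contact_force: [-4.0, 3.0, 7.7]
gripper_width: 0.0152
grasp_force: 72.0
```

Request:
play_rows --pt "0.6 0 0 0 0 0 0" --pt "0.3 0 0 0 0 0 0" --pt "-1 0 0 0 0 0 0" --pt "-1 0 0 0 0 0 0" --pt "-1 0 0 0 0 0 0" --pt "-1 0 0 0 0 0 0" --pt "-1 0 0 0.04 0 0 0" --pt "-1 0 0 0.1 0 0 0" --pt "-1 0 0 0.16 0 0 0" --pt "-1 0 0 0.21 0 0 0"

```text
t: 34.95
position: [0.4237, -0.2118, 0.2795]
orientation: [-0.002, 1.0, -0.0, 0.001]
contact_force: [0.1, -1.5, 0.0]
gripper_width: 0.0852
grasp_force: 0.0
```

Request:
play_rows --pt "-1 -0.04 0 0.05 0 0 0" --pt "-1 -0.06 0 0.1 0 0 0" --pt "-1 -0.06 0 0.1 0 0 0" --pt "-1 -0.06 0 0.1 0 0 0"

```text
t: 35.35
position: [0.3787, -0.2119, 0.3523]
orientation: [-0.001, 1.0, -0.0, 0.001]
contact_force: [0.8, -0.7, -1.2]
gripper_width: 0.0853
grasp_force: 0.0
```

Run:
```python
from h import *
tcp();c=snap('wrist','w17');key(c);W=cloud(c);f=c['frame'].astype(int)
screw(c,.6185,-.2145)
c=snap('side','s17');key(c);screw(c,.6185,-.2145);screw(c,.6306,.2352);W=cloud(c);comps(W,.18,.21,(.55,.7,-.2,.2),3)
```

```text
t 35.4 tcp [ 378.7 -211.9  352.3] yaw 90.16 z [ 0.001 -0.001 -1.   ] F [ 0.8 -0.7 -1.2] M [ 0.03 -0.03  0.06] w 85.3 g 0.0 q6 -2.17
bar
[226 197  13  50] c=(450.8,-240.8) L=69.0 W=15.9 long-axis angle=0.16 n=597 med=[ 447.9 -240.4   81.7]
foot
[217 191  36  35] c=(450.8,-241.0) L=53.6 W=53.2 long-axis angle=0.08 n=816 med=[ 446.8 -231.    28.1]
0.034 0.04 c=(617.8,-214.5) L=22.0 W=21.3 long-axis angle=-73.43 n=79 med=[ 611.3 -214.2   37.8]
0.0405 0.048 c=(618.8,-214.0) L=17.5 W=15.6 long-axis angle=17.13 n=97 med=[ 617.2 -214.2   43.9]
0.034 0.048 c=(617.8,-214.5) L=22.0 W=21.3 long-axis angle=-73.43 n=178 med=[ 614.3 -214.2   41.7]
bar
[257 266  27  16] c=(451.2,-239.8) L=68.0 W=16.4 long-axis angle=0.10 n=191 med=[ 449.9 -241.8   81.9]
foot
[259 278  25  20] c=(452.4,-250.0) L=54.3 W=34.0 long-axis angle=-1.41 n=257 med=[ 449.4 -252.8   28.3]
0.034 0.04 c=(619.1,-213.0) L=22.1 W=21.4 long-axis angle=16.00 n=25 med=[ 612.9 -219.5   38.5]
0.0405 0.048 c=(618.9,-213.4) L=17.6 W=15.7 long-axis angle=24.52 n=40 med=[ 617.9 -214.    44.3]
0.034 0.048 c=(618.9,-213.2) L=22.1 W=21.8 long-axis angle=17.82 n=66 med=[ 616.4 -215.3   42.1]
0.034 0.04 c=(627.9,232.4) L=26.6 W=19.7 long-axis angle=-31.41 n=18 med=[625.2 228.9  37.1]
0.0405 0.048 c=(631.3,234.9) L=16.7 W=15.6 long-axis angle=-25.28 n=20 med=[629.7 233.8  45.5]
0.034 0.048 c=(631.6,235.8) L=25.6 W=22.1 long-axis angle=-71.08 n=39 med=[628.3 231.9  40.7]
[281 126   6   7] c=(653.7,114.6) L=23.0 W=7.4 long-axis angle=87.29 n=20 med=[653.3 112.2 186.4]
[265 131   5   7] c=(600.9,114.7) L=24.3 W=5.8 long-axis angle=-87.66 n=19 med=[600.9 113.  187.3]
[314 176   6   9] c=(648.3,-93.2) L=24.1 W=7.9 long-axis angle=88.63 n=27 med=[647.7 -93.2 184.7]
[296 182   6   8] c=(596.2,-93.2) L=22.9 W=5.8 long-axis angle=-86.91 n=24 med=[595.5 -93.3 185.5]
```

View pics/s17.png

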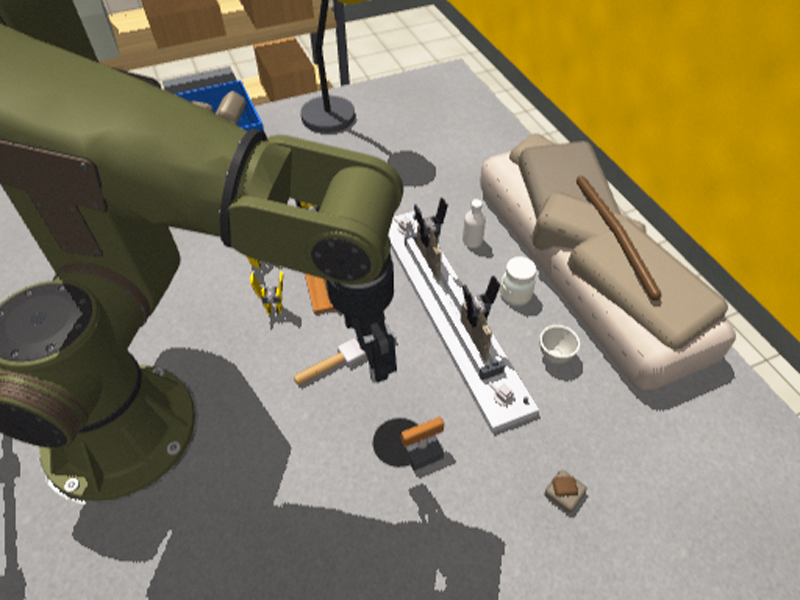

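The key was knocked aside after I placed it. It now stands at about (450.8,-240.9), half off the pad (side view (423,443) against the pad at (400,442)). I'll pick it up again, checking it from closer first.

Request:
play_rows --pt "-1 0.05 -0.02 -0.03 0 0 0" --pt "-1 0.0961 -0.0387 -0.08 0 0 0" --pt "-1 0.0961 -0.0387 -0.095 0 0 0" --pt "-1 0.0961 -0.0387 -0.095 0 0 0" --pt "-1 0.0961 -0.0387 -0.095 0 0 0"

```text
t: 35.95
position: [0.4506, -0.2407, 0.281]
orientation: [-0.002, 1.0, 0.0, -0.0]
contact_force: [-0.9, 0.6, 0.0]
gripper_width: 0.0856
grasp_force: 0.0
```

Run:
```python
from h import *
tcp();c=snap('wrist','w18');key(c);W=cloud(c);f=c['frame'].astype(int)
m=((f.max(2)<48)&(np.abs(W[...,2])<.008)&(np.abs(W[...,0]-.425)<.06)&(np.abs(W[...,1]+.211)<.06)).astype(np.uint8)
m=cv2.morphologyEx(m,cv2.MORPH_OPEN,np.ones((3,3)))>0
p=W[m];print(m.sum(),p[:,:2].min(0),p[:,:2].max(0),np.median(p[:,2]))
# circle fit with known radius 45 on hull points away from key
from scipy.optimize import least_squares
h=cv2.convexHull(p[:,:2].astype(np.float32)*1000)[:,0]
h=h[(h[:,1]>-210)|(h[:,0]<422)]
r=least_squares(lambda q:np.hypot(h[:,0]-q[0],h[:,1]-q[1])-45,[425,-211],loss='soft_l1');print(r.x,np.abs(r.fun).max(),len(h))
```

```text
t 36.0 tcp [ 450.6 -240.7  281. ] yaw 90.20 z [-0.001  0.    -1.   ] F [-0.9  0.6  0. ] M [-0.01  0.03 -0.02] w 85.6 g 0.0 q6 -2.14
bar
[246 151  16  67] c=(450.8,-240.8) L=68.7 W=15.7 long-axis angle=-0.15 n=1051 med=[ 448.9 -241.4   81.8]
foot
[231 151  16  45] c=(451.2,-259.0) L=53.7 W=17.8 long-axis angle=-0.86 n=658 med=[ 449.3 -259.1   28.2]
[261 151  16  45] c=(451.0,-222.8) L=53.8 W=17.8 long-axis angle=1.09 n=658 med=[ 449.9 -222.7   28.3]
2905 [ 0.38109856 -0.25406925] [ 0.46576724 -0.16798621] 0.0012076924331114367
[ 425.45210148 -212.46434821] 3.484925862367078 39
```

View pics/w18.png

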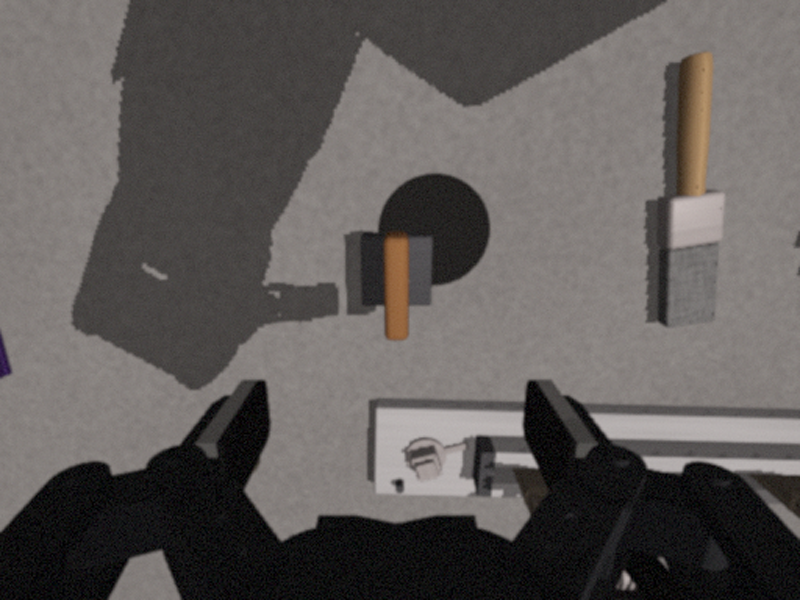

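The key stands upright at (397,270), beside the pad at (435,228). Screw1's pointer now points along the rack. I'm re-grasping the key.

Request:
play_rows --pt "-1 0 0 -0.05 0 0 -0.001" --pt "-1 0 0 -0.1 0 0 -0.001" --pt "-1 0 0 -0.15 0 0 -0.001" --pt "-1 0 0 -0.19 0 0 -0.001" --pt "-1 0 0 -0.2135 0 0 -0.001" --pt "-1 0 0 -0.2135 0 0 -0.001" --pt "-1 0 0 -0.2135 0 0 -0.001" --pt "0.4 0 0 -0.2135 0 0 -0.001" --pt "1 0 0 -0.2135 0 0 -0.001" --pt "1 0 0 -0.2135 0 0 -0.001" --force 50

```text
t: 37.0
position: [0.4511, -0.241, 0.1215]
orientation: [-0.0, 1.0, -0.0, 0.001]
contact_force: [0.0, -0.5, -0.2]
gripper_width: 0.044
grasp_force: 0.0
```

Request:
play_rows --pt "1 0 0 0 0 0 0" --pt "1 0 0 0 0 0 0" --pt "1 0 0 0 0 0 0" --pt "1 0 0 0 0 0 0" --pt "1 0 0 0.02 0 0 0" --pt "1 0 0 0.03 0 0 0" --pt "1 -0.034 0.0385 0.03 0 0 0" --pt "1 -0.034 0.0385 0.03 0 0 0" --pt "1 -0.034 0.0385 0.03 0 0 0"

```text
t: 37.9
position: [0.4252, -0.2118, 0.1432]
orientation: [-0.0, 1.0, -0.0, 0.0]
contact_force: [1.2, -1.6, -2.7]
gripper_width: 0.0152
grasp_force: 49.8
```

Run:
```python
from h import *
tcp()
```

```text
t 37.9 tcp [ 425.2 -211.8  143.2] yaw 90.03 z [ 0. -0. -1.] F [ 1.2 -1.6 -2.7] M [ 0.02  0.   -0.03] w 15.2 g 49.8 q6 -2.11
```

Request:
play_rows --pt "1 0 0 -0.012 0 0 0" --pt "1 0 0 -0.02 0 0 0" --pt "1 0 0 -0.026 0 0 0" --pt "1 0 0 -0.029 0 0 0" --pt "1 0 0 -0.029 0 0 0" --pt "1 0 0 -0.029 0 0 0"

```text
t: 38.5
position: [0.4254, -0.2121, 0.1213]
orientation: [-0.0, 1.0, 0.0, -0.0]
contact_force: [0.5, 0.5, -2.6]
gripper_width: 0.0151
grasp_force: 49.9
```

Run:
```python
from h import *
tcp()
```

```text
t 38.5 tcp [ 425.4 -212.1  121.3] yaw 90.00 z [-0.  0. -1.] F [ 0.5  0.5 -2.6] M [-0.01 -0.01 -0.02] w 15.1 g 49.9 q6 -2.11
```

Request:
play_rows --pt "1 0 0 -0.0007 0 0 0" --pt "1 0 0 -0.0013 0 0 0" --pt "1 0 0 -0.0013 0 0 0"

```text
t: 38.8
position: [0.4255, -0.2121, 0.1209]
orientation: [-0.0, 1.0, -0.0, 0.0]
contact_force: [-3.2, 2.6, 5.9]
gripper_width: 0.0148
grasp_force: 51.0
```

Request:
play_rows --pt "0.6 0 0 0 0 0 0" --pt "0.3 0 0 0 0 0 0" --pt "-1 0 0 0 0 0 0" --pt "-1 0 0 0 0 0 0" --pt "-1 0 0 0 0 0 0" --pt "-1 0 0 0 0 0 0" --pt "-1 0 0 0.04 0 0 0" --pt "-1 0 0 0.1 0 0 0" --pt "-1 0 0 0.16 0 0 0" --pt "-1 0 0 0.21 0 0 0"

```text
t: 39.8
position: [0.4253, -0.212, 0.2804]
orientation: [-0.0, 1.0, -0.0, 0.001]
contact_force: [1.3, -0.4, 0.7]
gripper_width: 0.0857
grasp_force: 0.0
```

Request:
play_rows --pt "-1 -0.04 0.05 0.05 0 0 0" --pt "-1 -0.06 0.1 0.1 0 0 0" --pt "-1 -0.06 0.12 0.1 0 0 0" --pt "-1 -0.06 0.12 0.1 0 0 0" --pt "-1 -0.06 0.12 0.1 0 0 0" --pt "-1 -0.06 0.12 0.1 0 0 0"

```text
t: 40.4
position: [0.3805, -0.1225, 0.3522]
orientation: [0.0, 1.0, 0.0, -0.001]
contact_force: [0.4, -0.3, 0.8]
gripper_width: 0.0861
grasp_force: 0.0
```

Run:
```python
from h import *
tcp();c=snap('wrist','w19');key(c)
c=snap('side','s19');key(c)
```

```text
t 40.4 tcp [ 380.5 -122.5  352.2] yaw 89.98 z [-0.001  0.    -1.   ] F [ 0.4 -0.3  0.8] M [0.02 0.02 0.01] w 86.1 g 0.0 q6 -1.97
bar
[177 177  17  52] c=(425.2,-211.9) L=68.8 W=16.3 long-axis angle=1.06 n=651 med=[ 423.2 -210.8   81.6]
foot
[174 174  12  36] c=(423.9,-236.1) L=54.5 W=14.8 long-axis angle=-12.31 n=126 med=[ 417.3 -236.1   27.8]
[190 174  23  36] c=(425.4,-200.1) L=53.4 W=30.5 long-axis angle=0.76 n=617 med=[ 422.3 -196.6   28. ]
bar
[243 261  27  15] c=(426.7,-211.6) L=70.4 W=16.5 long-axis angle=0.04 n=189 med=[ 426.9 -213.1   81.6]
foot
[246 272  24  20] c=(426.5,-221.8) L=54.2 W=33.4 long-axis angle=-0.41 n=252 med=[ 424.4 -224.3   28.4]
```

View pics/s19.png

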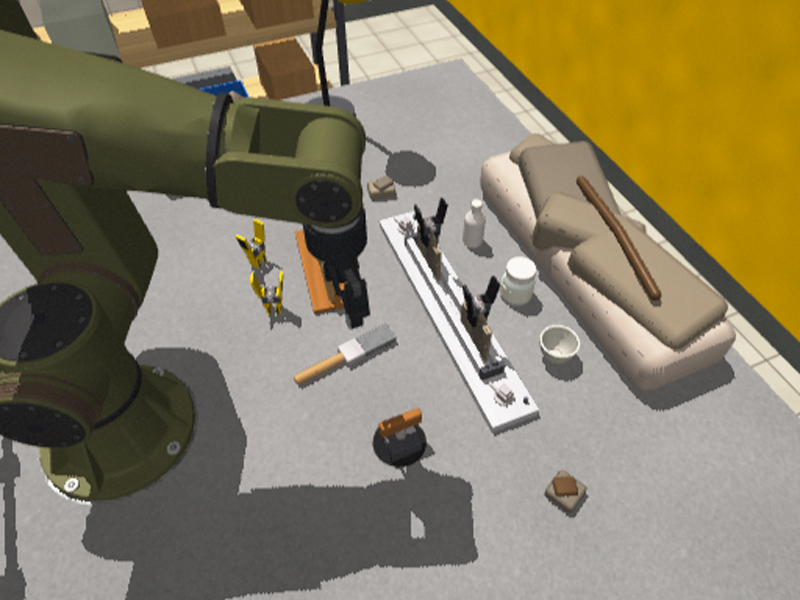

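The key stands upright on the centre of its pad (401,440). Both clips are on the slabs and both screws are at their stops, so I'm handing in.

```bash
python3 -c "
from cell import arm
print(arm.sign_off())"
```

```text
the job is handed in; nothing more can be done
None
```

The job is handed in: a clip grips the middle of each of the two slabs, both screws were turned with the key to their stops, and the key stands upright on its pad again (it got knocked aside once and I put it back); the third clip is still on the rail.

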